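# Zero the coil tester and stand the coil on its plate

## Task

Get the coil tester ready for the next measurement: first turn its large drive knob fully anticlockwise to its end stop, before you touch the coil, and then raise the lying coil upright and stand it, ball grip up, in the middle of the tester's steel plate. Let go of it there; leave the small knob as it is set and do not shove or knock over the other things on the bench.

Things in the scene. Friction and masses are not known exactly. Their poses are not given: they have to be found in the camera images.
- tester: Coil tester, fixed to the bench, turned up to 0.25 rad: grey console and, joined to its right, a low square steel plate. Origin on the bench top under the middle of the whole; z up, x to its back, y to its left. Console: x -65 to 65, y -22 to 138, top z 55 mm; a low display hood at its back (x 32 to 58, y -3 to 118, top z 68 mm).
- plate_center (a point): Centre of the top of the tester's steel plate (110 x 110 mm, top 8 mm above the bench), at (0, -82.5, 8) mm in the tester's frame; axes as the tester's.
- drive_knob (a joint): Large drive knob on the console top, angle in rad: 0 = fully anticlockwise seen from above, the end stop and zero of the drive; grows clockwise to 4.7. It starts between 1.8 and 4.4, stays where it is left, and takes about 0.05 N m to turn, so it needs more than one grasp.
- drive_grip (a point): On the large knob's vertical axis, 78 mm above the bench, at (-18, 85.5) mm in the tester's frame. The knob: a black upright bar 60 x 14 mm, z 60 to 90 mm, centred on the axis, on a flat skirt 60 mm across (top z 60 mm). This x axis runs along the bar to its white-lined end, which points 2.356 - q rad anticlockwise from the tester's x axis at joint value q (front left at the stop). Pinch across the bar.
- range_mark (a point): White mark on the rim of the small round range knob (24 mm across, 16 mm high on the console top, axis at (-25, 5.5) mm in the tester's frame). It turns easily; it must stay as it is set.
- coil: Coil on a mandrel, loose, about 0.55 kg, 147 mm long: grey winding 42 mm thick between two square 50 x 50 mm white end flanges, a thin neck (14 mm thick) and a black ball grip beyond one flange. Origin at the centre of the winding (25 mm above the bench as it lies on its flange edges), x along its axis towards the ball. It lies in any direction. Its centre of mass is near the origin.
- coil_ball (a point): Centre of the ball grip (30 mm diameter), 82 mm from the coil's origin along its x axis, 132 mm from the plain end face. Pinched lightly here (about 20 N) across its axis, the coil swings about the pinch line under its own weight; a harder grip may hold it at a slant.
- coil_foot (a point): Centre of the coil's plain end face (50 x 50 mm, no neck), 50 mm behind the origin; the coil is to stand on this face.
- tape_roll: Bystander: roll of grey tape lying flat, 66 mm across, 24 mm high, loose, beside the coil. Origin at the centre of its underside.
- solvent_bottle: Bystander: squeeze bottle, 46 mm thick, 130 mm tall, loose, standing beside the coil on the other side. Origin at the centre of its underside, z up.
- scissors: Bystander: black-handled scissors lying in front of the tester, 62 x 162 x 8 mm, long along their y axis, loose. Origin under their middle.
- marker: Bystander: marker pen lying between the coil and the tester, 13 x 146 x 15 mm, long along its y axis, loose. Origin under its middle.

How it is judged:
By the outcome, as a careful person would: the job done as asked, in the order asked, and still so for the second after the job is handed in, with the robot touching nothing.
It also fails if it takes over 72 s, if anything falls off the work surface, if the arm or the gripper's body presses on something with over 40 N, if the wrist force passes 120 N, or if a joint passes its speed limit or range.

## Robot

A 7-joint arm with a two-finger parallel gripper is mounted at the origin on a cart in front of the work surface, level with it; the furniture and walls round the work are solid. World frame = base frame: x ahead of the robot, y to its left, z up, the work surface at z = 0. Lengths are in m, angles in rad, forces in N, time in s.
With the tool pointing down it reaches from about 0.425 to 0.925 m from the base axis. Payload 6.8 kg.
Tool frame: the origin (TCP) lies midway between the tips of the shut fingers; the grasp point (between the pads) lies 19 mm behind it; z points along the fingers, y is the direction in which the jaws open and shut (so a half turn about z gives the same grasp; the last joint's range is limited). The gripper opens to 85 mm and grips with 20 to 120 N. Pads are 22 mm wide; open, the fingers measure 114 mm over their backs; the gripper's body (76 mm by 85 mm) begins 54 mm behind the grasp point. The pads swing forward as they close: fully open they stand 13 mm farther back than shut.
Start: joints at [-1.227, 0.477, 0.022, 1.555, -0.011, 1.109, -0.083], TCP at [0.295, 0.607, 0.198] pointing down, gripper open.
Joint ranges: [-2.96, 2.96], [-0.34, 2.1], [-1.41, 1.46], [0.24, 2.44], [-1.37, 4.51], [0.17, 1.92], [-2.96, 2.96]. Speed limits (rad/s): [2.39, 2.39, 3.14, 3.14, 3.14, 3.14, 3.14].

## Interface

Orientations are given as a rotation vector (axis times angle).
In Python, from bench import r, imaging gives the robot as it stands.
- The arm moves only by the tool jog_arm, never from a script. Its argument "rows" is a list of rows, each an object with "delta_rot": the turn, a rotation vector about the tool's x, y, z in degrees, a list of three; "xyz": the shift along the tool's x, y, z in cm, a list of three; "fingers": the closure, from 0 (fully open) to 1 (shut). A call has exactly 5 rows; each row is the pose to reach, as a shift and turn from the pose measured when the call began, along the tool's axes at that moment; what a row does not reach only later rows make up. A row lasts 1/12 s, in which the tool goes at most 41.7 mm and 7.16 degrees, less where a joint would pass 70% of its speed; a pose out of reach is approached as far as the arm can. A call with a gripper value outside its range is refused whole. The fingers move at their own pace and stop on an object; "grip_force" is the grip in N (left out, the last holds). Time passes only in rows, so rows that repeat a pose let the fingers close, or fill a call up. It gives the time, the measured TCP pose, the force and the opening at its end, in the units of the state.
- r.get_obs(): the state, without advancing time (a new reading comes with each control period).
- imaging.grab_frame(name): name is "side" or "top"; returns the picture (480x640x3 uint8, blue, green, red); there is no depth.
- imaging.camera_info(name): a dict with "camera_matrix" (3x3 intrinsics, pixels), "xyz" and "attitude" of the camera in the world. Camera axes: x right, y down, z forward; pixel columns grow to the right and rows downward; lengths in m; the calibration is good to about 2 mm. A picture is of the moment at which its call begins. camera_info takes no time and is no camera call.
- r.hand_in(): hands the job in, once; it reports no verdict.
Trained networks look in the newest picture that a camera, given by its name, has taken for a name from the list of things; names that differ only in an ending like _2 or _b are one class to them, and where a whole thing is asked for, a point or a joint stands for the part that bears it (a point fixed in the world has none). Each returns a list of dicts, best first, with "conf" (0 to 1); they miss things now and then, are a little off and sometimes report something else, mostly with a low value. They report only what shows in the picture. A call takes as long as a camera call.
- imaging.find_in(camera, query): "position" ([column, row] in pixels, amid what is visible of it).
- imaging.cut_out(camera, query): "region" (480x640 bool, what is visible of it) and "position" ([column, row] in pixels, amid what is visible of it).
- imaging.tip_of(camera, query): "position" ([column, row] in pixels: a listed point, or the origin of a listed thing).
The state is a dict: "clock": time; "joints": joint angles; "qvel": joint speeds; "tau": joint torques, N m; "tcp_pos": TCP position; "orientation": TCP orientation; "contact_force": force on the tool from outside, world axes, zero at the start; "moment": the same for the moment, N m; "grip_width": finger opening in m.
Only numpy, scipy, OpenCV 4.12 (cv2) and the standard library are available. Lean on these libraries where they do the work, as an engineer would, in place of code of your own. Each camera call takes 0.05 s, during which the arm holds its last target.

## Working session

There is one attempt and no reset: what is moved stays moved. The work goes in short steps, Python scripts to look and compute and a tool call to move; the robot and the scene stay as the last step left them, time stands still between calls to the robot, and variables do not carry over. Pictures are saved under pics/ and viewed, and the job is handed in when it is done.

Besides the shell and the picture viewer there is one more tool, called after "Emit:" as name([rows], argument=value, ...), one row to a line, values as JSON. jog_arm: Moves the arm, as the interface text tells. Its arguments: {"type":"object","properties":{"rows":{"type":"array","items":{"type":"object","properties":{"delta_rot":{"type":"array","items":{"type":"number"}},"xyz":{"type":"array","items":{"type":"number"}},"fingers":{"type":"number"}}}},"grip_force":{"type":"number"}},"required":["rows"]}

```bash
mkdir -p pics; ls
python3 - <<'E'
from bench import r, imaging
import cv2
o=r.get_obs(); print(o)
for n in("side","top"):
    f=imaging.grab_frame(n); cv2.imwrite(f"pics/{n}0.png",f); print(n,imaging.camera_info(n))
E
```

```text
pics
{'clock': 0.0, 'joints': array([-1.2270783 ,  0.47783724,  0.02235071,  1.55646752, -0.01148632,
        1.10931745, -0.08309914]), 'qvel': array([ 0.00126152,  0.00102827, -0.00067589,  0.00057692,  0.00091175,
       -0.00111889, -0.00294148]), 'tau': array([ 7.08012431e-04, -5.96465635e+01,  1.60831869e+00, -2.81184286e+01,
        1.25684054e-02,  9.32497031e-03,  3.00038948e-06]), 'tcp_pos': array([0.29444232, 0.6066482 , 0.19689433]), 'orientation': array([-7.03603890e-01, -3.06151154e+00,  2.95626156e-03]), 'contact_force': array([0.28838417, 0.58815061, 0.49097896]), 'moment': array([-0.00602744,  0.02951512,  0.00303514]), 'grip_width': 0.08552677935622668}
side {'camera_matrix': array([[543.00075198,   0.        , 321.37829296],
       [  0.        , 543.00075198, 239.67841103],
       [  0.        ,   0.        ,   1.        ]]), 'xyz': array([ 0.34897053, -1.02064991,  0.82974526]), 'attitude': array([-2.19039475,  0.20496808, -0.08541216])}
top {'camera_matrix': array([[529.1966819 ,   0.        , 326.21863035],
       [  0.        , 529.1966819 , 236.27616025],
       [  0.        ,   0.        ,   1.        ]]), 'xyz': array([ 0.40377728, -0.01722532,  1.15402198]), 'attitude': array([-2.2140193 ,  2.15191885, -0.0813742 ])}
```

View pics/top0.png

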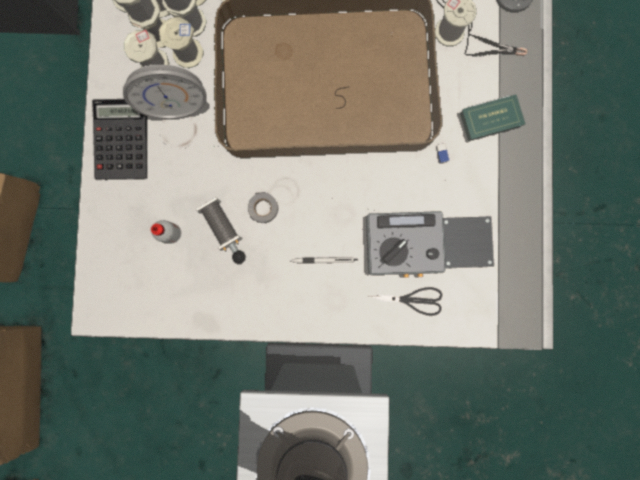

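View pics/side0.png

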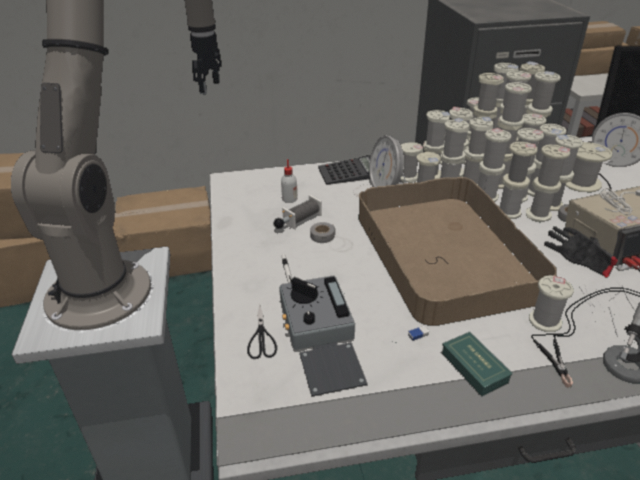

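The top view shows the coil at (220,230) with its ball at (238,257), the tape at (262,207), the bottle at (165,232), and the marker at (324,260). The tester is at (405,243) with its knob at (395,250), the plate at (468,242), and the scissors at (415,300). Next I'll measure with both cameras.

```bash
cat > h.py <<'E'
import numpy as np, cv2
from bench import r, imaging
from scipy.spatial.transform import Rotation as R
from scipy.optimize import least_squares
def cam(n):
    c=imaging.camera_info(n); return c["camera_matrix"],np.array(c["xyz"]),R.from_rotvec(c["attitude"]).as_matrix()
C={n:cam(n) for n in("side","top")}
def ray(n,p):
    K,t,A=C[n]; d=A@np.linalg.inv(K)@np.array([p[0],p[1],1.]); return t,d/np.linalg.norm(d)
def onz(n,p,z):
    t,d=ray(n,p); return t+d*(z-t[2])/d[2]
def proj(n,X):
    K,t,A=C[n]; q=K@(A.T@(np.asarray(X,float)-t)); return q[:2]/q[2]
def tri(ps,pt):
    A=[];b=[]
    M=np.zeros((3,3));v=np.zeros(3)
    for n,p in(("side",ps),("top",pt)):
        t,d=ray(n,p);P=np.eye(3)-np.outer(d,d);M+=P;v+=P@t
    return np.linalg.solve(M,v)
E
python3 - <<'E'
from h import *
np.set_printoptions(precision=4,suppress=True)
for n in("top","side"): imaging.grab_frame(n)
Z=dict(tester=0,plate_center=.008,drive_grip=.078,range_mark=.071,coil=.025,coil_ball=.025,coil_foot=.025,tape_roll=0,solvent_bottle=0,scissors=0,marker=0)
for q,z in Z.items():
    for n in("top","side"):
        l=imaging.tip_of(n,q)
        for d in l[:2]: print(q,n,d["conf"],d["position"],onz(n,d["position"],z))
E
```

```text
tester top 0.8 [429.0, 243.2] [ 0.4814 -0.2406  0.    ]
tester side 0.6 [318.8, 339.9] [ 0.4734 -0.241   0.    ]
plate_center top 0.76 [466.2, 241.6] [ 0.4867 -0.3198  0.008 ]
plate_center top 0.6 [323.9, 258.5] [ 0.4412 -0.0121  0.008 ]
plate_center side 0.66 [333.1, 366.3] [ 0.4874 -0.3226  0.008 ]
drive_grip top 0.78 [394.3, 247.8] [ 0.4648 -0.155   0.078 ]
drive_grip side 0.73 [305.2, 285.6] [ 0.4607 -0.1555  0.078 ]
range_mark top 0.72 [238.4, 256.6] [0.4381 0.1626 0.071 ]
range_mark top 0.45 [426.0, 253.2] [ 0.456 -0.221  0.071]
range_mark side 0.53 [305.7, 312.3] [ 0.4501 -0.2286  0.071 ]
coil top 0.82 [218.9, 223.8] [0.5086 0.2149 0.025 ]
coil top 0.36 [323.0, 257.8] [ 0.4421 -0.0102  0.025 ]
coil side 0.74 [302.6, 207.7] [0.5121 0.2295 0.025 ]
coil_ball top 0.86 [235.9, 255.5] [0.4417 0.1757 0.025 ]
coil_ball top 0.39 [219.0, 223.7] [0.5088 0.2147 0.025 ]
coil_ball side 0.79 [278.7, 224.2] [0.4383 0.1625 0.025 ]
coil_foot top 0.61 [208.2, 204.6] [0.5493 0.2397 0.025 ]
coil_foot side 0.71 [313.6, 206.0] [0.5432 0.232  0.025 ]
tape_roll top 0.95 [263.1, 208.6] [0.5471 0.1245 0.    ]
tape_roll side 0.69 [325.8, 238.1] [0.5544 0.1107 0.    ]
solvent_bottle top 0.85 [170.8, 231.9] [0.4901 0.3244 0.    ]
solvent_bottle side 0.93 [285.4, 200.6] [0.4742 0.316  0.    ]
solvent_bottle side 0.28 [304.8, 308.4] [ 0.4595 -0.1418  0.    ]
scissors top 0.63 [405.6, 297.3] [ 0.3625 -0.1915  0.    ]
scissors side 0.88 [260.0, 331.9] [ 0.3554 -0.1946  0.    ]
marker top 0.82 [323.9, 258.3] [ 0.4419 -0.012   0.    ]
marker top 0.43 [394.9, 248.0] [ 0.4688 -0.1663  0.    ]
marker side 0.72 [286.4, 272.5] [ 0.4354 -0.0095 -0.    ]
```

Run:
```python
import cv2,numpy as np
a=cv2.imread("pics/top0.png");b=cv2.imread("pics/side0.png")
c=lambda i,x,y,w,h:cv2.resize(i[y:y+h,x:x+w],(400,300),interpolation=cv2.INTER_CUBIC)
m=np.vstack([np.hstack([c(a,355,195,160,120),c(a,180,180,120,90)]),np.hstack([c(b,250,260,160,120),c(b,260,180,120,90)])])
cv2.imwrite("pics/crop0.png",m)
```

```text
(no output)
```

View pics/crop0.png

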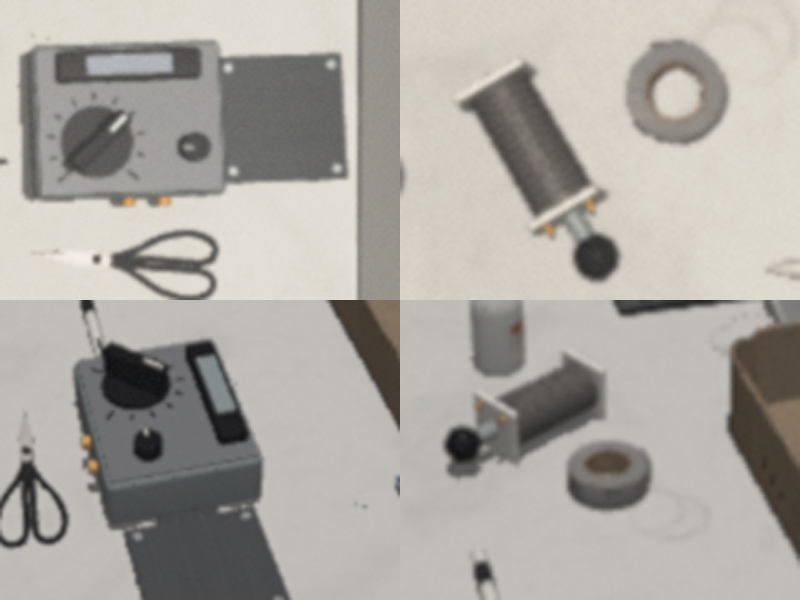

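```bash
cat >> h.py <<'E'
def plan(target, toolang=None, nrows=5):
    """world TCP target (m) and world angle (rad) of tool y with the tool pointing down -> total shift (cm) and turn (deg) in tool axes"""
    o=r.get_obs(); R0=R.from_rotvec(o["orientation"])
    d=R0.inv().apply(np.array(target)-o["tcp_pos"])*100
    rv=np.zeros(3)
    if toolang is not None:
        y=np.array([np.cos(toolang),np.sin(toolang),0]);z=np.array([0,0,-1.]);x=np.cross(y,z)
        rv=(R0.inv()*R.from_matrix(np.stack([x,y,z],1))).as_rotvec(degrees=True)
    ya=R0.as_matrix()[:,1]
    print("tcp",o["tcp_pos"].round(4),"yang",np.arctan2(ya[1],ya[0]).round(3),"q7",o["joints"][6].round(3),"clk",round(o["clock"],2))
    print("shift cm",d.round(2),"rot deg",rv.round(2))
    return d,rv
E
cat > fit.py <<'E'
from h import *
np.set_printoptions(precision=4,suppress=True)
T=lambda x,y:((x/2.5+355),(y/2.5+195))
S=lambda x,y:((x/2.5+250),((y-300)/2.5+260))
obs=[("top",T(341,54),(55,-137.5,8)),("top",T(348,178),(-55,-137.5,8)),("top",T(219,41),(65,-22,55)),("top",T(226,190),(-65,-22,55)),("top",T(38,46),(65,138,55)),
("side",S(262,462),(65,-22,55)),("side",S(76,362),(-65,138,55))]
def f(p,full=False):
    c,s=np.cos(p[2]),np.sin(p[2]);e=[]
    for n,q,X in obs:
        X=np.array(X)/1000;W=[p[0]+c*X[0]-s*X[1],p[1]+s*X[0]+c*X[1],X[2]]
        e.append(proj(n,W)-q)
    return np.array(e) if full else np.ravel(e)
s=least_squares(f,[.48,-.24,0],loss="soft_l1");p=s.x;print(p);print(f(p,True))
c,sn=np.cos(p[2]),np.sin(p[2])
g=lambda x,y:(round(p[0]+c*x-sn*y,4),round(p[1]+sn*x+c*y,4))
print("grip",g(-.018,.0855),"plate",g(0,-.0825),"range",g(-.025,.0055))
a=onz("top",T(70,165),.09);b=onz("top",T(128,117),.09);print(a,b,np.arctan2(*(b-a)[[1,0]]))
a=onz("side",S(104,352),.09);b=onz("side",S(165,368),.09);print(a,b,np.arctan2(*(b-a)[[1,0]]))
U=lambda x,y:(180+(x-400)*.3,180+y*.3); V=lambda x,y:(260+(x-400)*.3,180+(y-300)*.3)
print("ball",onz("top",U(596,257),.025),onz("side",V(463,445),.025),tri(V(463,445),U(596,257)))
print("foot top mid",onz("top",U(492,82),.05),onz("side",V(584,376-10),.05))
E
python3 fit.py
```

```text
[ 0.4806 -0.2411  0.0561]
[[ 0.5252 -0.1927]
 [ 0.3202  0.7628]
 [ 0.9423 -0.754 ]
 [ 0.9151  1.9548]
 [-3.1462 -0.658 ]
 [ 1.1546 -2.632 ]
 [-2.0169 -2.4166]]
grip (np.float64(0.4579), np.float64(-0.1568)) plate (np.float64(0.4853), np.float64(-0.3235)) range (np.float64(0.4554), np.float64(-0.237))
[ 0.4369 -0.1313  0.09  ] [ 0.4769 -0.1772  0.09  ] -0.8546575961412946
[ 0.4332 -0.1486  0.09  ] [ 0.4801 -0.1787  0.09  ] -0.5711958584463938
ball [0.4385 0.1694 0.025 ] [0.4392 0.1657 0.025 ] [0.439  0.1698 0.0222]
foot top mid [0.5461 0.2352 0.05  ] [0.5467 0.2232 0.05  ]
```

Run:
```python
from h import *
plan([.48,.22,.2]);
```

```text
tcp [0.2947 0.6073 0.1979] yang 1.119 q7 -0.083 clk 1.3
shift cm [-33.58 -26.75  -0.21] rot deg [0. 0. 0.]
```

Emit:
jog_arm([
  {"xyz":[-2.6,-2.1,0],"delta_rot":[0,0,7],"fingers":0.3},
  {"xyz":[-5.2,-4.2,0],"delta_rot":[0,0,14],"fingers":0.3},
  {"xyz":[-7.8,-6.3,0],"delta_rot":[0,0,21],"fingers":0.3},
  {"xyz":[-10.4,-8.4,0],"delta_rot":[0,0,28],"fingers":0.3},
  {"xyz":[-13,-10.5,0],"delta_rot":[0,0,35],"fingers":0.3},
])

```text
clock: 1.72
tcp_pos: [0.3663, 0.4546, 0.198]
orientation: [-1.6, -2.704, -0.001]
contact_force: [-0.3, 0.1, 0.2]
grip_width: 0.0599
```

Run:
```python
from h import *
plan([.48,.22,.2]);print(r.get_obs()["joints"])
```

```text
tcp [0.3663 0.4546 0.198 ] yang 0.502 q7 -0.434 clk 1.72
shift cm [-26.04  -1.33  -0.2 ] rot deg [0. 0. 0.]
[-1.14373357  0.32791173  0.18185092  1.79005683 -0.06815357  1.02933089
 -0.43401829]
```

Emit:
jog_arm([
  {"xyz":[-3.2,-0.2,0],"delta_rot":[0,0,7],"fingers":0.3},
  {"xyz":[-6.4,-0.4,0],"delta_rot":[0,0,14],"fingers":0.3},
  {"xyz":[-9.6,-0.6,0],"delta_rot":[0,0,21],"fingers":0.3},
  {"xyz":[-12.8,-0.8,0],"delta_rot":[0,0,28],"fingers":0.3},
  {"xyz":[-16,-1,0],"delta_rot":[0,0,35],"fingers":0.3},
])

```text
clock: 2.13
tcp_pos: [0.4351, 0.3082, 0.1983]
orientation: [-2.345, -2.09, -0.002]
contact_force: [1.1, 0.7, -0.9]
grip_width: 0.0599
```

Run:
```python
from h import *
plan([.48,.06,.2]);print(r.get_obs()["joints"])
```

```text
tcp [0.4351 0.3082 0.1983] yang -0.115 q7 -0.744 clk 2.13
shift cm [-24.14   7.3   -0.2 ] rot deg [0. 0. 0.]
[-1.0336018   0.247623    0.35799914  1.91414832 -0.10309291  0.99643394
 -0.74424583]
```

Emit:
jog_arm([
  {"xyz":[-3.2,1,0],"delta_rot":[0,0,7],"fingers":0.3},
  {"xyz":[-6.4,2,0],"delta_rot":[0,0,14],"fingers":0.3},
  {"xyz":[-9.6,3,0],"delta_rot":[0,0,21],"fingers":0.3},
  {"xyz":[-12.8,3.9,0],"delta_rot":[0,0,28],"fingers":0.3},
  {"xyz":[-16,4.9,0],"delta_rot":[0,0,35],"fingers":0.3},
])

```text
clock: 2.55
tcp_pos: [0.4654, 0.1421, 0.1984]
orientation: [-2.868, -1.28, -0.002]
contact_force: [0.1, 0.4, -0.6]
grip_width: 0.0597
```

Run:
```python
from h import *
plan([.465,-.156,.16],-2.426);print(r.get_obs()["joints"])
```

```text
tcp [0.4654 0.1421 0.1984] yang -0.731 q7 -1.036 clk 2.55
shift cm [-22.22  19.88   3.79] rot deg [-1.10e-01 -5.00e-02  9.71e+01]
[-0.90507697  0.17044306  0.54619298  2.02280167 -0.10828002  0.97423386
 -1.03582152]
```

Emit:
jog_arm([
  {"xyz":[-2.2,2,0],"delta_rot":[0,0,7],"fingers":0.3},
  {"xyz":[-4.4,4,0],"delta_rot":[0,0,14],"fingers":0.3},
  {"xyz":[-6.6,6,0],"delta_rot":[0,0,21],"fingers":0.3},
  {"xyz":[-8.8,8,0],"delta_rot":[0,0,28],"fingers":0.3},
  {"xyz":[-11,10,0],"delta_rot":[0,0,35],"fingers":0.3},
])

```text
clock: 2.97
tcp_pos: [0.4663, -0.0079, 0.1984]
orientation: [-3.12, -0.349, -0.003]
contact_force: [-0.3, -0.1, 0.4]
grip_width: 0.0597
```

Run:
```python
from h import *
plan([.459,-.156,.13],-2.426);print(r.get_obs()["joints"])
```

```text
tcp [ 0.4663 -0.0079  0.1984] yang -1.348 q7 -1.327 clk 2.97
shift cm [-3.99 14.3   6.81] rot deg [-1.600e-01 -4.000e-02  6.175e+01]
[-0.7704141   0.13890403  0.73064614  2.07234482 -0.1152686   0.96705748
 -1.32727637]
```

Emit:
jog_arm([
  {"xyz":[-0.8,2.9,0],"delta_rot":[0,0,7],"fingers":0.3},
  {"xyz":[-1.6,5.8,0],"delta_rot":[0,0,14],"fingers":0.3},
  {"xyz":[-2.4,8.6,1],"delta_rot":[0,0,21],"fingers":0.3},
  {"xyz":[-3.2,11.5,2.5],"delta_rot":[0,0,28],"fingers":0.3},
  {"xyz":[-4.0,14.3,4],"delta_rot":[0,0,35],"fingers":0.3},
])

```text
clock: 3.38
tcp_pos: [0.4594, -0.1575, 0.1583]
orientation: [-3.078, 0.614, -0.005]
contact_force: [0.5, 0.5, -0.7]
grip_width: 0.0597
```

Run:
```python
from h import *
plan([.459,-.156,.13],-2.426);print(r.get_obs()["joints"])
```

```text
tcp [ 0.4594 -0.1575  0.1583] yang -1.964 q7 -1.452 clk 3.38
shift cm [-0.1  -0.11  2.83] rot deg [-0.27 -0.1  26.44]
[-0.53266474  0.28351147  0.88370609  2.08274809 -0.28630841  0.89346264
 -1.45166724]
```

Emit:
jog_arm([
  {"xyz":[0,0,0.5],"delta_rot":[0,0,7],"fingers":0.3},
  {"xyz":[0,0,1],"delta_rot":[0,0,14],"fingers":0.3},
  {"xyz":[-0.1,-0.1,1.5],"delta_rot":[0,0,20],"fingers":0.3},
  {"xyz":[-0.1,-0.1,2.2],"delta_rot":[-0.3,0,26.4],"fingers":0.3},
  {"xyz":[-0.1,-0.1,2.8],"delta_rot":[-0.3,0,26.4],"fingers":0.3},
])

```text
clock: 3.8
tcp_pos: [0.4592, -0.1558, 0.1299]
orientation: [2.856, -1.306, 0.003]
contact_force: [0.2, 0.7, 0.4]
grip_width: 0.0597
```

Run:
```python
from h import *
plan([.459,-.156,.064],-2.426);print(r.get_obs()["joints"]) 
a=imaging.grab_frame("top");b=imaging.grab_frame("side")
c=lambda i,x,y,w,h:cv2.resize(i[y:y+h,x:x+w],(400,300),interpolation=cv2.INTER_CUBIC)
cv2.imwrite("pics/k1.png",np.hstack([c(a,335,180,160,120),c(b,230,200,160,120)]))
```

```text
tcp [ 0.4592 -0.1558  0.1299] yang -2.429 q7 -1.802 clk 3.8
shift cm [-0.02  0.02  6.59] rot deg [ 0.03 -0.12 -0.15]
[-0.5794468   0.37185794  0.96398395  2.11258816 -0.4061874   0.85085215
 -1.80174777]
```

View pics/k1.png

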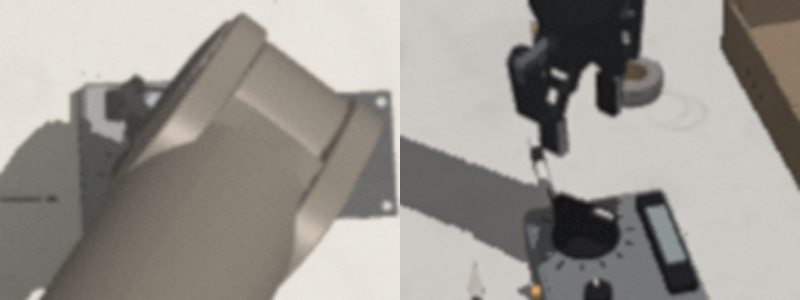

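The top view is blocked by the arm. The side view shows the open fingers above the knob, on either side of the bar. I'll lower onto it.

Emit:
jog_arm([
  {"xyz":[0,0,1.5],"delta_rot":[0,0,0],"fingers":0.3},
  {"xyz":[0,0,3],"delta_rot":[0,0,0],"fingers":0.3},
  {"xyz":[0,0,4.5],"delta_rot":[0,0,0],"fingers":0.3},
  {"xyz":[0,0,5.6],"delta_rot":[0,0,0],"fingers":0.3},
  {"xyz":[0,0,6.5],"delta_rot":[0,0,0],"fingers":0.3},
])

```text
clock: 4.32
tcp_pos: [0.4585, -0.1557, 0.064]
orientation: [2.862, -1.293, 0.0]
contact_force: [0.6, -0.6, -0.1]
grip_width: 0.0599
```

Emit:
jog_arm([
  {"xyz":[0,0,0],"delta_rot":[0,0,0],"fingers":0.7},
  {"xyz":[0,0,0],"delta_rot":[0,0,0],"fingers":1},
  {"xyz":[0,0,0],"delta_rot":[0,0,0],"fingers":1},
  {"xyz":[0,0,0],"delta_rot":[0,0,0],"fingers":1},
  {"xyz":[0,0,0],"delta_rot":[0,0,0],"fingers":1},
], grip_force=40)

```text
clock: 4.73
tcp_pos: [0.459, -0.1558, 0.0646]
orientation: [2.863, -1.292, 0.002]
contact_force: [-0.7, -0.3, 0.4]
grip_width: 0.0002
```

Run:
```python
from h import *
plan([.459,-.156,.065],-2.426);o=r.get_obs();print(o["joints"],o["moment"],o["contact_force"]) 
b=imaging.grab_frame("side")
c=lambda i,x,y,w,h:cv2.resize(i[y:y+h,x:x+w],(640,480),interpolation=cv2.INTER_CUBIC)
cv2.imwrite("pics/k2.png",c(b,230,220,160,120))
```

```text
tcp [ 0.459  -0.1558  0.0646] yang -2.419 q7 -1.681 clk 4.73
shift cm [ 0.01  0.01 -0.04] rot deg [ 0.02 -0.08  0.4 ]
[-0.46136325  0.4775896   0.83589338  2.15887195 -0.54010681  0.72277085
 -1.68148653] [-0.00496497  0.03905806 -0.00882541] [-0.71744513 -0.25833595  0.40054377]
```

View pics/k2.png

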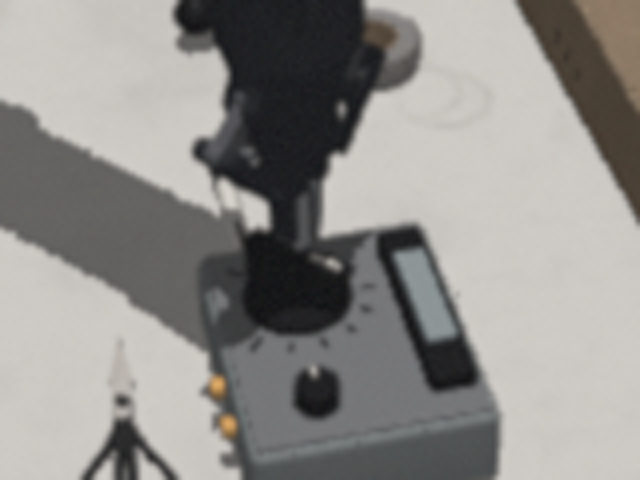

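The fingers shut completely (0.0002 m) behind the bar as the side camera sees it, so the grasp missed. I'll check where the TCP projects relative to the knob.

Run:
```python
from h import *
o=r.get_obs();t=o["tcp_pos"]
p=proj("side",t);print(p,(p-[230,220])*4)
for z in(.06,.078,.09):
    p=proj("side",[.459,-.156,z]);print(z,p,(p-[230,220])*4)
for px in [(300,293)]: print(onz("side",(230+px[0]/4,220+px[1]/4),.06))
# bar ends at top, side crop
for px in [(258,242),(335,265),(297,253)]: print(onz("side",(230+px[0]/4,220+px[1]/4),.09))
for z in(.0,.1): print(proj("top",[.459,-.156,z]))
print(imaging.tip_of("side","drive_grip"))
```

```text
[304.55727057 290.61591524] [298.22908228 282.46366098]
0.06 [304.70428746 292.26068207] [298.81714983 289.0427283 ]
0.078 [304.4326666  285.84644966] [297.7306664  263.38579863]
0.09 [304.24878504 281.50415045] [296.99514018 246.0166018 ]
[ 0.45913016 -0.15924509  0.06      ]
[ 0.43936379 -0.14879129  0.09      ]
[ 0.47602677 -0.17482327  0.09      ]
[ 0.45814045 -0.16155268  0.09      ]
[390.07594819 252.35091692]
[396.15289964 250.12438052]
[{'position': [304.6, 283.2], 'conf': 0.79}]
```

Run:
```python
from h import *
b=imaging.grab_frame("side")
i=cv2.resize(b[235:310,265:345],(800,600)[:2] if 0 else (640,600),interpolation=cv2.INTER_CUBIC)
i=(255*(i/255.)**.45).astype(np.uint8)
cv2.imwrite("pics/k3.png",i)
```

```text
(no output)
```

View pics/k3.png

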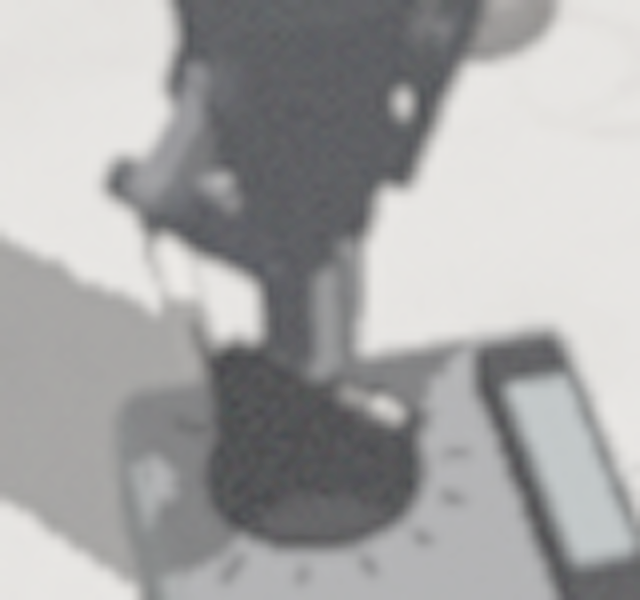

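The fingertips seem higher in the picture than the TCP reading says. I'll raise with the fingers shut and compare the tip's pixel with its projection.

Emit:
jog_arm([
  {"xyz":[0,0,-1],"fingers":1,"delta_rot":[0,0,0]},
  {"xyz":[0,0,-2],"fingers":1,"delta_rot":[0,0,0]},
  {"xyz":[0,0,-3.5],"fingers":1,"delta_rot":[0,0,0]},
  {"xyz":[0,0,-5],"fingers":1,"delta_rot":[0,0,0]},
  {"xyz":[0,0,-5],"fingers":1,"delta_rot":[0,0,0]},
])

```text
clock: 5.3
tcp_pos: [0.4606, -0.1565, 0.1173]
orientation: [-2.862, 1.293, -0.008]
contact_force: [0.0, 0.2, 0.5]
grip_width: -0.0002
```

Run:
```python
from h import *
b=imaging.grab_frame("side");o=r.get_obs();t=o["tcp_pos"]
p=proj("side",t);print(t,p,(p-[265,215])*8, o["grip_width"])
i=cv2.resize(b[215:290,265:345],(640,600),interpolation=cv2.INTER_CUBIC)
i=(255*(i/255.)**.45).astype(np.uint8)
cv2.circle(i,tuple(int(v) for v in (p-[265,215])*8),4,(0,0,255),-1)
cv2.imwrite("pics/k4.png",i)
```

```text
[ 0.46012402 -0.15595095  0.11616332] [304.3728285  271.76579317] [314.98262797 454.12634534] -0.00020391916104188601
```

View pics/k4.png

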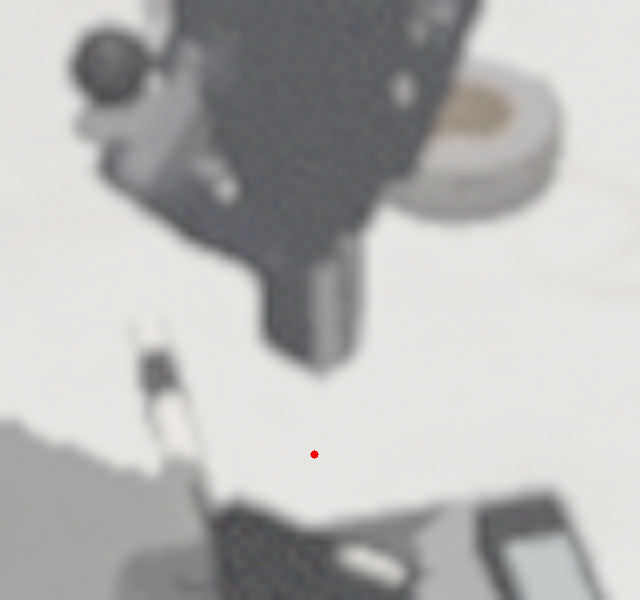

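Run:
```python
from h import *
b=imaging.grab_frame("top");o=r.get_obs();t=o["tcp_pos"]
p=proj("top",t);print(t,p,o["joints"])
i=cv2.resize(b[195:270,350:430],(640,600),interpolation=cv2.INTER_CUBIC)
i=(255*(i/255.)**.45).astype(np.uint8)
for q,c in((t,(0,0,255)),(t+[0,0,.03],(0,255,0)),(t+[0,0,.1],(255,0,0))):
  cv2.circle(i,tuple(int(v) for v in (proj("top",q)-[350,195])*8),4,c,-1)
cv2.imwrite("pics/k5.png",i)
```

```text
[ 0.45944054 -0.15553651  0.11523502] [396.94934153 249.51707133] [-0.5518662   0.39479482  0.93543678  2.12502892 -0.43673146  0.82093017
 -1.76639149]
```

View pics/k5.png

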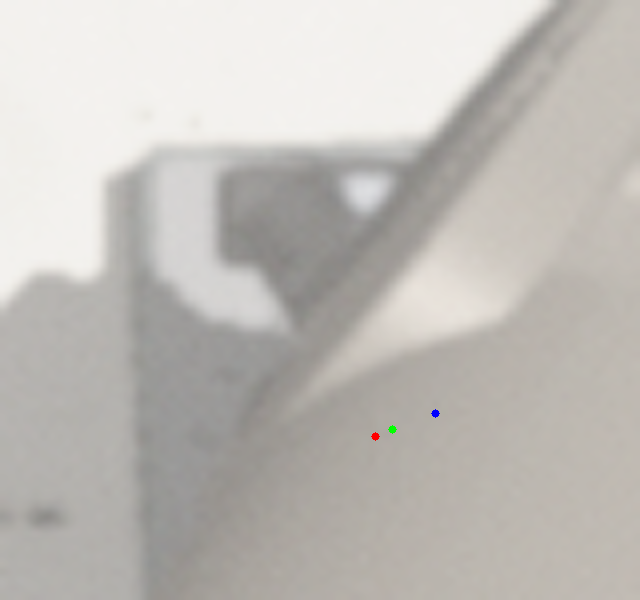

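Run:
```python
from h import *
plan([.345,-.33,.14])
```

```text
tcp [ 0.4594 -0.1555  0.1152] yang -2.419 q7 -1.766 clk 5.4
shift cm [ 5.51 20.12 -2.49] rot deg [0. 0. 0.]
```

Emit:
jog_arm([
  {"xyz":[0,0,-2],"fingers":1,"delta_rot":[0,0,0]},
  {"xyz":[0,0,-4],"fingers":1,"delta_rot":[0,0,0]},
  {"xyz":[1,3.6,-5],"fingers":1,"delta_rot":[0,0,0]},
  {"xyz":[2,7.2,-5],"fingers":1,"delta_rot":[0,0,0]},
  {"xyz":[3,10.8,-5],"fingers":1,"delta_rot":[0,0,0]},
])

```text
clock: 5.82
tcp_pos: [0.3979, -0.2499, 0.1655]
orientation: [-2.865, 1.288, -0.005]
contact_force: [0.1, -1.0, 0.7]
grip_width: -0.0002
```

Emit:
jog_arm([
  {"xyz":[0.7,2.5,0],"fingers":1,"delta_rot":[0,0,0]},
  {"xyz":[1.4,5,0],"fingers":1,"delta_rot":[0,0,0]},
  {"xyz":[2,7,0],"fingers":1,"delta_rot":[0,0,0]},
  {"xyz":[2.5,9.3,1],"fingers":1,"delta_rot":[0,0,0]},
  {"xyz":[2.5,9.3,2.5],"fingers":1,"delta_rot":[0,0,0]},
])

```text
clock: 6.23
tcp_pos: [0.3426, -0.3344, 0.1411]
orientation: [2.861, -1.296, 0.009]
contact_force: [1.1, 0.7, 0.3]
grip_width: 0.0002
```

```bash
cat > look.py <<'E'
from h import *
import sys
def look(name,s=60):
    t=r.get_obs()["tcp_pos"];out=[]
    for n in("top","side"):
        b=imaging.grab_frame(n);p=proj(n,t)
        x0=int(np.clip(p[0]-s*2/3,0,640-s*4//3));y0=int(np.clip(p[1]-s/2,0,480-s))
        k=400/(s*4/3)
        i=cv2.resize(b[y0:y0+s,x0:x0+s*4//3],(400,300),interpolation=cv2.INTER_CUBIC)
        i=(255*(i/255.)**.6).astype(np.uint8)
        cv2.circle(i,(int((p[0]-x0)*k),int((p[1]-y0)*k)),3,(0,0,255),-1)
        print(n,"x0y0",x0,y0,"k",k,"tcp px",p.round(1)); out.append(i)
    print(t); cv2.imwrite("pics/"+name,np.hstack(out))
if __name__=="__main__": look(sys.argv[1],int(sys.argv[2]))
E
python3 look.py l1.png 120
```

```text
top x0y0 411 252 k 2.5 tcp px [491.8 313. ]
side x0y0 173 272 k 2.5 tcp px [253.2 332.5]
[ 0.34257882 -0.33438555  0.14111409]
```

View pics/l1.png

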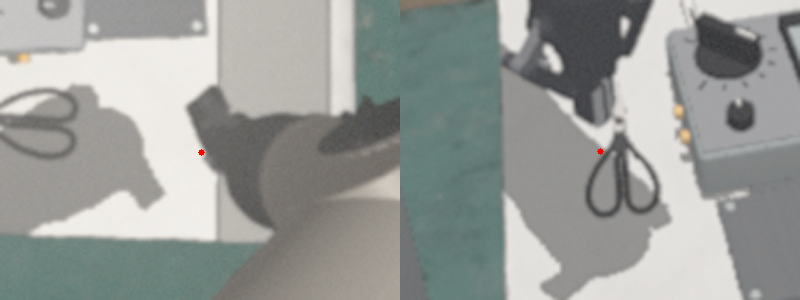

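Run:
```python
from h import *
t=r.get_obs()["tcp_pos"]
X=tri((173+200/2.5,272+110/2.5),(411+202/2.5,252+97/2.5)); print(t,X,X-t)
print(proj("side",X),proj("top",X)); o=r.get_obs();print(R.from_rotvec(o["orientation"]).as_matrix().round(3))
```

```text
[ 0.34295514 -0.3298789   0.13874323] [ 0.3652916  -0.32479237  0.17084626] [0.02233646 0.00508653 0.03210303]
[264.39224233 314.67570379] [491.69107767 301.54538299]
[[ 0.662 -0.75  -0.   ]
 [-0.75  -0.662  0.001]
 [-0.001 -0.    -1.   ]]
```

```bash
python3 - <<'E'
from h import *
np.set_printoptions(precision=4,suppress=True)
o=r.get_obs();q=o["joints"];print(q)
import itertools
for s in itertools.product([1,-1],repeat=4):
    M=R.from_euler('z',q[0]*s[0])*R.from_euler('y',q[1])*R.from_euler('z',q[2]*s[1])*R.from_euler('y',q[3])*R.from_euler('z',q[4]*s[2])*R.from_euler('y',q[5])*R.from_euler('z',q[6]*s[3])
    z=M.as_matrix()[:,2]; print(s,z)
print(proj("top",[.404,-.017,0]),proj("top",[.404,-.017,.5]))
t=o["tcp_pos"]
for dz in (0,.05,.1,.2): print(dz,proj("top",t+[0,0,dz]),proj("side",t+[0,0,dz]))
E
python3 look.py l2.png 240
```

```text
[-0.1753  0.3425  0.9942  2.1228 -0.3799  0.8645 -1.3734]
(1, 1, 1, 1) [-0.0003 -0.0011 -1.    ]
(1, 1, 1, -1) [-0.0003 -0.0011 -1.    ]
(1, 1, -1, 1) [-0.3853  0.3795 -0.8412]
(1, 1, -1, -1) [-0.3853  0.3795 -0.8412]
(1, -1, 1, 1) [-0.4922 -0.2241 -0.8412]
(1, -1, 1, -1) [-0.4922 -0.2241 -0.8412]
(1, -1, -1, 1) [ 0.0001  0.0011 -1.    ]
(1, -1, -1, -1) [ 0.0001  0.0011 -1.    ]
(-1, 1, 1, 1) [ 0.0001 -0.0011 -1.    ]
(-1, 1, 1, -1) [ 0.0001 -0.0011 -1.    ]
(-1, 1, -1, 1) [-0.4922  0.2241 -0.8412]
(-1, 1, -1, -1) [-0.4922  0.2241 -0.8412]
(-1, -1, 1, 1) [-0.3853 -0.3795 -0.8412]
(-1, -1, 1, -1) [-0.3853 -0.3795 -0.8412]
(-1, -1, -1, 1) [-0.0003  0.0011 -1.    ]
(-1, -1, -1, -1) [-0.0003  0.0011 -1.    ]
[325.6826 275.8015] [325.6057 275.7208]
0 [489.0317 312.61  ] [253.38   331.6416]
0.05 [497.5314 314.521 ] [250.8201 310.8504]
0.1 [506.9649 316.6419] [248.0926 288.6982]
0.2 [529.3242 321.6689] [242.0645 239.7388]
top x0y0 320 192 k 1.25 tcp px [489.  312.6]
side x0y0 93 211 k 1.25 tcp px [253.4 331.6]
[ 0.34295514 -0.3298789   0.13874323]
```

View pics/l2.png

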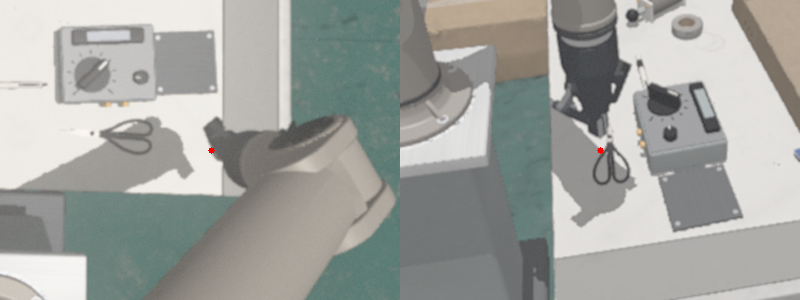

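Emit:
jog_arm([
  {"xyz":[0,0,3],"fingers":1,"delta_rot":[0,0,0]},
  {"xyz":[0,0,6],"fingers":1,"delta_rot":[0,0,0]},
  {"xyz":[0,0,9],"fingers":1,"delta_rot":[0,0,0]},
  {"xyz":[0,0,11.5],"fingers":1,"delta_rot":[0,0,0]},
  {"xyz":[0,0,12.2],"fingers":1,"delta_rot":[0,0,0]},
])

```text
clock: 6.85
tcp_pos: [0.3445, -0.3278, 0.0159]
orientation: [-2.865, 1.284, 0.004]
contact_force: [-0.3, -0.4, -0.0]
grip_width: 0.0001
```

```bash
python3 look.py l3.png 90
```

```text
top x0y0 410 262 k 3.3333333333333335 tcp px [470.4 307.9]
side x0y0 199 331 k 3.3333333333333335 tcp px [259.8 376.7]
[ 0.34452701 -0.32779582  0.01585196]
```

View pics/l3.png

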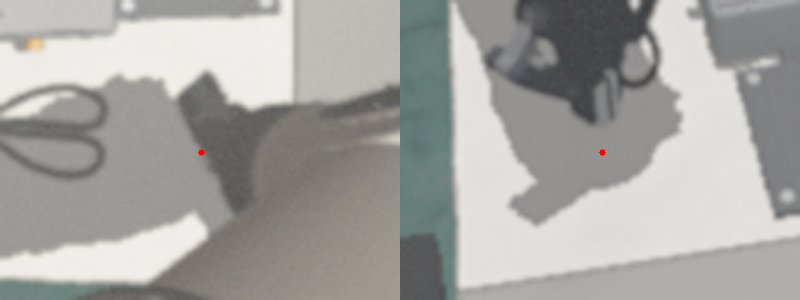

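Emit:
jog_arm([
  {"xyz":[0,0,0.8],"fingers":1,"delta_rot":[0,0,0]},
  {"xyz":[0,0,1.4],"fingers":1,"delta_rot":[0,0,0]},
  {"xyz":[0,0,1.7],"fingers":1,"delta_rot":[0,0,0]},
  {"xyz":[0,0,1.9],"fingers":1,"delta_rot":[0,0,0]},
  {"xyz":[0,0,2.1],"fingers":1,"delta_rot":[0,0,0]},
])

```text
clock: 7.37
tcp_pos: [0.3453, -0.3293, -0.0029]
orientation: [-2.865, 1.286, -0.001]
contact_force: [0.3, -0.4, -0.0]
grip_width: 0.0001
```

```bash
python3 look.py l4.png 90
```

```text
top x0y0 408 261 k 3.3333333333333335 tcp px [468.7 307. ]
side x0y0 201 338 k 3.3333333333333335 tcp px [261.1 383.7]
[ 0.34533392 -0.32928833 -0.00288776]
```

View pics/l4.png

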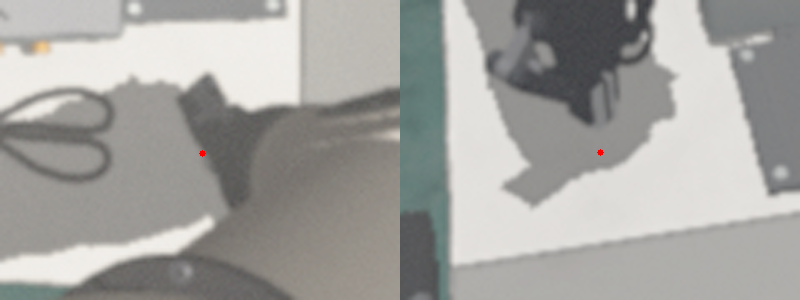

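Emit:
jog_arm([
  {"xyz":[0,0,0.4],"fingers":1,"delta_rot":[0,0,0]},
  {"xyz":[0,0,0.8],"fingers":1,"delta_rot":[0,0,0]},
  {"xyz":[0,0,1.1],"fingers":1,"delta_rot":[0,0,0]},
  {"xyz":[0,0,1.4],"fingers":1,"delta_rot":[0,0,0]},
  {"xyz":[0,0,1.6],"fingers":1,"delta_rot":[0,0,0]},
])

```text
clock: 7.88
tcp_pos: [0.3449, -0.329, -0.0196]
orientation: [-2.865, 1.286, 0.001]
contact_force: [-0.5, -0.1, -0.2]
grip_width: -0.0001
```

```bash
python3 look.py l5.png 60
```

```text
top x0y0 426 276 k 5.0 tcp px [466.5 306.8]
side x0y0 221 359 k 5.0 tcp px [261.5 389.3]
[ 0.34485477 -0.32903944 -0.01955077]
```

View pics/l5.png

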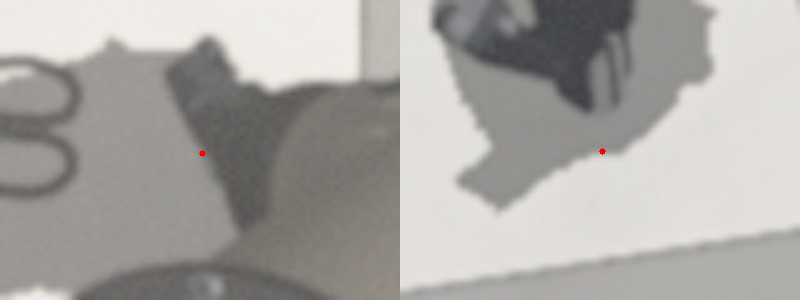

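Emit:
jog_arm([
  {"xyz":[0,0,0.2],"fingers":1,"delta_rot":[0,0,0]},
  {"xyz":[0,0,0.3],"fingers":1,"delta_rot":[0,0,0]},
  {"xyz":[0,0,0.4],"fingers":1,"delta_rot":[0,0,0]},
  {"xyz":[0,0,0.5],"fingers":1,"delta_rot":[0,0,0]},
  {"xyz":[0,0,0.5],"fingers":1,"delta_rot":[0,0,0]},
])

```text
clock: 8.4
tcp_pos: [0.3447, -0.3289, -0.0246]
orientation: [-2.865, 1.286, 0.002]
contact_force: [-0.7, -0.4, -0.1]
grip_width: 0.0
```

Emit:
jog_arm([
  {"xyz":[0,0,0.1],"fingers":1,"delta_rot":[0,0,0]},
  {"xyz":[0,0,0.2],"fingers":1,"delta_rot":[0,0,0]},
  {"xyz":[0,0,0.3],"fingers":1,"delta_rot":[0,0,0]},
  {"xyz":[0,0,0.3],"fingers":1,"delta_rot":[0,0,0]},
  {"xyz":[0,0,0.3],"fingers":1,"delta_rot":[0,0,0]},
])

```text
clock: 8.82
tcp_pos: [0.3447, -0.3289, -0.0277]
orientation: [-2.865, 1.286, 0.002]
contact_force: [0.5, 0.2, 1.5]
grip_width: -0.0001
```

Emit:
jog_arm([
  {"xyz":[0,0,0.1],"fingers":1,"delta_rot":[0,0,0]},
  {"xyz":[0,0,0.2],"fingers":1,"delta_rot":[0,0,0]},
  {"xyz":[0,0,0.2],"fingers":1,"delta_rot":[0,0,0]},
  {"xyz":[0,0,0.2],"fingers":1,"delta_rot":[0,0,0]},
  {"xyz":[0,0,0.2],"fingers":1,"delta_rot":[0,0,0]},
])

```text
clock: 9.23
tcp_pos: [0.3447, -0.3289, -0.0297]
orientation: [-2.865, 1.286, 0.002]
contact_force: [-0.6, 0.0, -0.3]
grip_width: -0.0
```

Emit:
jog_arm([
  {"xyz":[0,0,0.1],"fingers":1,"delta_rot":[0,0,0]},
  {"xyz":[0,0,0.2],"fingers":1,"delta_rot":[0,0,0]},
  {"xyz":[0,0,0.2],"fingers":1,"delta_rot":[0,0,0]},
  {"xyz":[0,0,0.2],"fingers":1,"delta_rot":[0,0,0]},
  {"xyz":[0,0,0.2],"fingers":1,"delta_rot":[0,0,0]},
])

```text
clock: 9.65
tcp_pos: [0.3447, -0.3289, -0.0317]
orientation: [-2.865, 1.287, 0.002]
contact_force: [-0.5, -0.4, -0.9]
grip_width: 0.0001
```

Emit:
jog_arm([
  {"xyz":[0,0,0.1],"fingers":1,"delta_rot":[0,0,0]},
  {"xyz":[0,0,0.2],"fingers":1,"delta_rot":[0,0,0]},
  {"xyz":[0,0,0.2],"fingers":1,"delta_rot":[0,0,0]},
  {"xyz":[0,0,0.2],"fingers":1,"delta_rot":[0,0,0]},
  {"xyz":[0,0,0.2],"fingers":1,"delta_rot":[0,0,0]},
])

```text
clock: 10.07
tcp_pos: [0.3448, -0.329, -0.0333]
orientation: [-2.864, 1.287, 0.001]
contact_force: [-1.7, 1.6, 8.4]
grip_width: 0.0001
```

```bash
python3 look.py l6.png 60
```

```text
top x0y0 424 276 k 5.0 tcp px [464.9 306.4]
side x0y0 221 363 k 5.0 tcp px [262.  393.8]
[ 0.34475812 -0.32895852 -0.03330685]
```

View pics/l6.png

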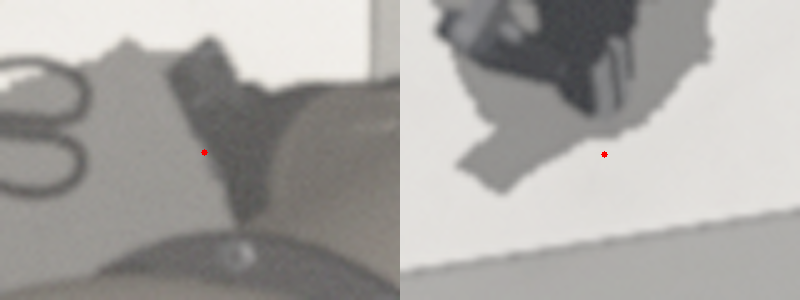

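Emit:
jog_arm([
  {"xyz":[0,0,-3],"fingers":1,"delta_rot":[0,0,0]},
  {"xyz":[0,0,-6],"fingers":0.3,"delta_rot":[0,0,0]},
  {"xyz":[0,0,-9.5],"fingers":0.3,"delta_rot":[0,0,0]},
  {"xyz":[0,0,-13],"fingers":0.3,"delta_rot":[0,0,0]},
  {"xyz":[0,0,-13],"fingers":0.3,"delta_rot":[0,0,0]},
])

```text
clock: 10.58
tcp_pos: [0.3471, -0.3318, 0.1014]
orientation: [-2.865, 1.288, -0.011]
contact_force: [1.0, -1.5, 0.2]
grip_width: 0.048
```

Run:
```python
from h import *
plan([.459,-.157,.09],-2.426)
```

```text
tcp [ 0.3471 -0.3318  0.1014] yang -2.416 q7 -1.293 clk 10.58
shift cm [ -5.66 -19.97   1.18] rot deg [-0.21 -0.35  0.58]
```

Emit:
jog_arm([
  {"xyz":[-1,-3.6,0],"fingers":0.3,"delta_rot":[0,0,0]},
  {"xyz":[-2.1,-7.2,0],"fingers":0.3,"delta_rot":[0,0,0]},
  {"xyz":[-3.1,-10.8,0],"fingers":0.3,"delta_rot":[0,0,0]},
  {"xyz":[-4.1,-14.4,0],"fingers":0.3,"delta_rot":[0,0,0]},
  {"xyz":[-5.1,-18,0],"fingers":0.3,"delta_rot":[0,0,0.6]},
])

```text
clock: 11.0
tcp_pos: [0.4485, -0.1725, 0.1017]
orientation: [-2.857, 1.303, -0.011]
contact_force: [1.3, 0.1, -0.4]
grip_width: 0.0598
```

Run:
```python
from h import *
plan([.459,-.157,.031],-2.426)
```

```text
tcp [ 0.4485 -0.1725  0.1017] yang -2.427 q7 -1.688 clk 11.0
shift cm [-0.52 -1.78  7.07] rot deg [-0.24 -0.34 -0.03]
```

Emit:
jog_arm([
  {"xyz":[-0.5,-1.8,0],"fingers":0.3,"delta_rot":[-0.2,-0.3,0]},
  {"xyz":[-0.5,-1.8,1.5],"fingers":0.3,"delta_rot":[-0.2,-0.3,0]},
  {"xyz":[-0.5,-1.8,3],"fingers":0.3,"delta_rot":[-0.2,-0.3,0]},
  {"xyz":[-0.5,-1.8,3.5],"fingers":0.3,"delta_rot":[-0.2,-0.3,0]},
  {"xyz":[-0.5,-1.8,3.5],"fingers":0.3,"delta_rot":[-0.2,-0.3,0]},
])

```text
clock: 11.42
tcp_pos: [0.4578, -0.1567, 0.0656]
orientation: [2.858, -1.304, -0.003]
contact_force: [-0.9, -0.0, -0.5]
grip_width: 0.0599
```

```bash
python3 - <<'E'
from h import *
plan([.459,-.157,.031],-2.426)
E
python3 look.py l7.png 90
```

```text
tcp [ 0.4578 -0.1567  0.0656] yang -2.427 q7 -1.662 clk 11.42
shift cm [ 0.11 -0.08  3.46] rot deg [ 0.07  0.07 -0.05]
top x0y0 334 206 k 3.3333333333333335 tcp px [394.3 251.5]
side x0y0 244 245 k 3.3333333333333335 tcp px [304.1 290.6]
[ 0.45776958 -0.15672678  0.06560614]
```

View pics/l7.png

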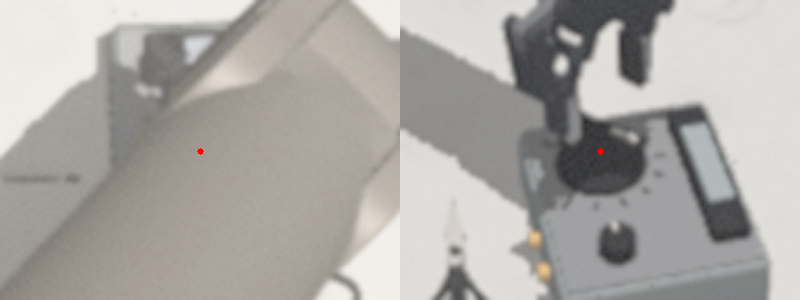

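The side view shows the fingers either side of the bar at crop (565,140) and (635,85), with their middle over the knob. I'll go down 3.4 cm, using the corrected height.

Emit:
jog_arm([
  {"xyz":[0.1,-0.1,0.8],"fingers":0.3,"delta_rot":[0,0,0]},
  {"xyz":[0.1,-0.1,1.6],"fingers":0.3,"delta_rot":[0,0,0]},
  {"xyz":[0.1,-0.1,2.4],"fingers":0.3,"delta_rot":[0,0,0]},
  {"xyz":[0.1,-0.1,3],"fingers":0.3,"delta_rot":[0,0,0]},
  {"xyz":[0.1,-0.1,3.4],"fingers":0.3,"delta_rot":[0,0,0]},
])

```text
clock: 11.93
tcp_pos: [0.4597, -0.1575, 0.0319]
orientation: [2.857, -1.306, -0.0]
contact_force: [0.1, 0.7, 0.5]
grip_width: 0.0598
```

Emit:
jog_arm([
  {"xyz":[0,0,0],"delta_rot":[0,0,0],"fingers":0.6},
  {"xyz":[0,0,0],"delta_rot":[0,0,0],"fingers":0.8},
  {"xyz":[0,0,0],"delta_rot":[0,0,0],"fingers":1},
  {"xyz":[0,0,0],"delta_rot":[0,0,0],"fingers":1},
  {"xyz":[0,0,0],"delta_rot":[0,0,0],"fingers":1},
], grip_force=40)

```text
clock: 12.35
tcp_pos: [0.4597, -0.1577, 0.0322]
orientation: [2.857, -1.306, -0.0]
contact_force: [-0.4, -0.8, 2.7]
grip_width: 0.013
```

Run:
```python
from h import *
plan([.459,-.157,.031],-2.426);o=r.get_obs();print(o["joints"],o["moment"],o["contact_force"])
```

```text
tcp [ 0.4597 -0.1577  0.0322] yang -2.428 q7 -1.605 clk 12.35
shift cm [-0.09  0.01  0.12] rot deg [ 0.    0.   -0.12]
[-0.41946393  0.54392851  0.79666277  2.17193577 -0.63599142  0.6724693
 -1.60478915] [0.00169869 0.2096913  0.02014618] [-0.43075573 -0.84788931  2.66876978]
```

Emit:
jog_arm([
  {"xyz":[0,0,0],"delta_rot":[0,0,-6],"fingers":1},
  {"xyz":[0,0,0],"delta_rot":[0,0,-12],"fingers":1},
  {"xyz":[0,0,0],"delta_rot":[0,0,-18],"fingers":1},
  {"xyz":[0,0,0],"delta_rot":[0,0,-24],"fingers":1},
  {"xyz":[0,0,0],"delta_rot":[0,0,-30],"fingers":1},
])

```text
clock: 12.77
tcp_pos: [0.4606, -0.1565, 0.0323]
orientation: [-3.098, 0.512, -0.001]
contact_force: [1.2, 3.7, -4.5]
grip_width: 0.0135
```

```bash
cat > st.py <<'E'
from h import *
np.set_printoptions(precision=3,suppress=True)
plan([.4595,-.1575,.032]);o=r.get_obs();print(o["joints"],o["moment"],o["contact_force"],o["grip_width"])
E
python3 st.py; python3 look.py t1.png 90
```

```text
tcp [ 0.461 -0.157  0.032] yang -1.898 q7 -1.202 clk 12.77
shift cm [-0.07  0.13  0.03] rot deg [0. 0. 0.]
[-0.319  0.494  0.653  2.166 -0.509  0.634 -1.202] [ 0.7   -0.539 -0.068] [ 1.188  3.703 -4.466] 0.013493706170017659
top x0y0 332 205 k 3.3333333333333335 tcp px [392.2 251. ]
side x0y0 245 256 k 3.3333333333333335 tcp px [305.9 302. ]
[ 0.46055452 -0.15651883  0.03229586]
```

View pics/t1.png

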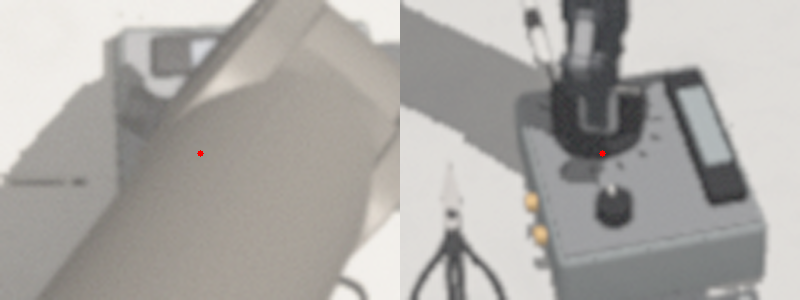

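Emit:
jog_arm([
  {"xyz":[0,0,0],"delta_rot":[0,0,-6.5],"fingers":1},
  {"xyz":[0,0,0],"delta_rot":[0,0,-13],"fingers":1},
  {"xyz":[0,0,0],"delta_rot":[0,0,-19.5],"fingers":1},
  {"xyz":[0,0,0],"delta_rot":[0,0,-26],"fingers":1},
  {"xyz":[0,0,0],"delta_rot":[0,0,-32.5],"fingers":1},
])

```text
clock: 13.28
tcp_pos: [0.4606, -0.1549, 0.0323]
orientation: [-3.116, -0.376, -0.002]
contact_force: [0.4, 5.9, -0.6]
grip_width: 0.0133
```

```bash
python3 st.py
```

```text
tcp [ 0.461 -0.155  0.032] yang -1.331 q7 -0.764 clk 13.28
shift cm [-0.17  0.23  0.02] rot deg [0. 0. 0.]
[-0.203  0.455  0.497  2.16  -0.381  0.61  -0.764] [ 1.318 -0.174 -0.108] [ 0.358  5.907 -0.58 ] 0.013258954488076229
```

Emit:
jog_arm([
  {"xyz":[0,0,0],"delta_rot":[0,0,-6.5],"fingers":1},
  {"xyz":[0,0,0],"delta_rot":[0,0,-13],"fingers":1},
  {"xyz":[0,0,0],"delta_rot":[0,0,-19.5],"fingers":1},
  {"xyz":[0,0,0],"delta_rot":[0,0,-26],"fingers":1},
  {"xyz":[0,0,0],"delta_rot":[0,0,-32.5],"fingers":1},
])

```text
clock: 13.7
tcp_pos: [0.4598, -0.1534, 0.0322]
orientation: [-2.882, -1.237, -0.002]
contact_force: [-2.8, 6.2, 3.7]
grip_width: 0.0133
```

```bash
python3 st.py; python3 look.py t2.png 90
```

```text
tcp [ 0.46  -0.153  0.032] yang -0.76 q7 -0.314 clk 13.7
shift cm [-0.32  0.26  0.02] rot deg [0. 0. 0.]
[-0.083  0.43   0.342  2.153 -0.26   0.599 -0.314] [ 1.195  0.452 -0.104] [-2.76   6.174  3.667] 0.013317448355885693
top x0y0 330 206 k 3.3333333333333335 tcp px [390.7 251.3]
side x0y0 245 256 k 3.3333333333333335 tcp px [305.3 301.1]
[ 0.45981519 -0.15336374  0.03224119]
```

View pics/t2.png

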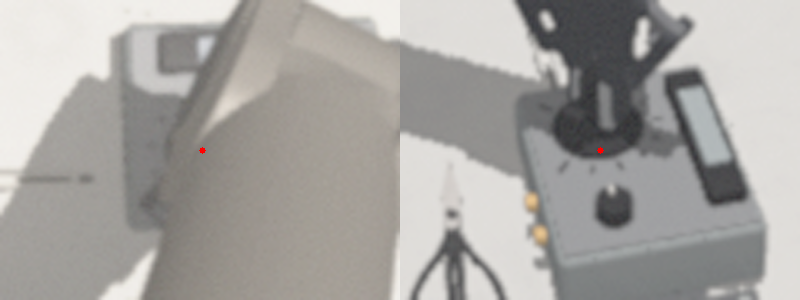

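Emit:
jog_arm([
  {"xyz":[0,0,0],"delta_rot":[0,0,-6.5],"fingers":1},
  {"xyz":[0,0,0],"delta_rot":[0,0,-13],"fingers":1},
  {"xyz":[0,0,0],"delta_rot":[0,0,-19.5],"fingers":1},
  {"xyz":[0,0,0],"delta_rot":[0,0,-26],"fingers":1},
  {"xyz":[0,0,0],"delta_rot":[0,0,-32.5],"fingers":1},
])

```text
clock: 14.22
tcp_pos: [0.4582, -0.1525, 0.0322]
orientation: [-2.418, -1.994, -0.002]
contact_force: [-4.2, 3.6, 5.8]
grip_width: 0.0133
```

Emit:
jog_arm([
  {"xyz":[0,0,0],"delta_rot":[0,0,-6.5],"fingers":1},
  {"xyz":[0,0,0],"delta_rot":[0,0,-13],"fingers":1},
  {"xyz":[0,0,0],"delta_rot":[0,0,-19.5],"fingers":1},
  {"xyz":[0,0,0],"delta_rot":[0,0,-26],"fingers":1},
  {"xyz":[0,0,0],"delta_rot":[0,0,-32.5],"fingers":1},
])

```text
clock: 14.63
tcp_pos: [0.4565, -0.1526, 0.0322]
orientation: [-1.759, -2.591, -0.003]
contact_force: [-5.1, 1.9, 6.0]
grip_width: 0.0138
```

```bash
python3 st.py
```

```text
tcp [ 0.457 -0.153  0.032] yang 0.378 q7 0.612 clk 14.63
shift cm [-0.57  0.09  0.01] rot deg [0. 0. 0.]
[ 0.161  0.41   0.043  2.139 -0.04   0.601  0.612] [ 0.17   0.947 -0.076] [-5.136  1.945  6.049] 0.013755640506169555
```

Emit:
jog_arm([
  {"xyz":[0,0,0],"delta_rot":[0,0,-5],"fingers":1},
  {"xyz":[0,0,0],"delta_rot":[0,0,-10],"fingers":1},
  {"xyz":[0,0,0],"delta_rot":[0,0,-14],"fingers":1},
  {"xyz":[0,0,0],"delta_rot":[0,0,-18],"fingers":1},
  {"xyz":[0,0,0],"delta_rot":[0,0,-22],"fingers":1},
])

```text
clock: 15.05
tcp_pos: [0.4555, -0.1532, 0.0322]
orientation: [-1.233, -2.878, -0.004]
contact_force: [-2.4, -0.4, 4.2]
grip_width: 0.013
```

```bash
python3 st.py
```

```text
tcp [ 0.456 -0.153  0.032] yang 0.761 q7 0.931 clk 15.05
shift cm [-0.59 -0.01  0.02] rot deg [0. 0. 0.]
[ 0.243  0.41  -0.054  2.135  0.029  0.607  0.931] [-0.166  0.424 -0.089] [-2.436 -0.429  4.245] 0.013041437540562443
```

Emit:
jog_arm([
  {"xyz":[0,0,0],"delta_rot":[0,0,-1.5],"fingers":1},
  {"xyz":[0,0,0],"delta_rot":[0,0,-3],"fingers":1},
  {"xyz":[0,0,0],"delta_rot":[0,0,-4.5],"fingers":1},
  {"xyz":[0,0,0],"delta_rot":[0,0,-6],"fingers":1},
  {"xyz":[0,0,0],"delta_rot":[0,0,-6],"fingers":1},
])

```text
clock: 15.47
tcp_pos: [0.4554, -0.1535, 0.0323]
orientation: [-1.082, -2.938, -0.005]
contact_force: [-1.8, 1.1, 1.8]
grip_width: 0.0133
```

```bash
python3 st.py
```

```text
tcp [ 0.455 -0.153  0.032] yang 0.865 q7 1.018 clk 15.47
shift cm [-0.58 -0.04  0.02] rot deg [0. 0. 0.]
[ 0.265  0.411 -0.08   2.133  0.047  0.609  1.018] [-0.018  0.064 -0.538] [-1.764  1.136  1.794] 0.013304534274489207
```

The twist moment jumped from -0.09 to -0.54 N m close to the angle I expected, which means the end stop. I'll open the fingers, back up and check by eye.

Emit:
jog_arm([
  {"xyz":[0,0,0],"delta_rot":[0,0,0],"fingers":0.3},
  {"xyz":[0,0,0],"delta_rot":[0,0,0],"fingers":0.3},
  {"xyz":[0,0,0],"delta_rot":[0,0,0],"fingers":0.3},
  {"xyz":[0,0,-1.5],"delta_rot":[0,0,0],"fingers":0.3},
  {"xyz":[0,0,-4],"delta_rot":[0,0,0],"fingers":0.3},
])

```text
clock: 15.88
tcp_pos: [0.4537, -0.1532, 0.0707]
orientation: [-1.08, -2.933, -0.004]
contact_force: [0.6, -1.0, 0.4]
grip_width: 0.06
```

Emit:
jog_arm([
  {"xyz":[0,0,-4],"delta_rot":[0,0,0],"fingers":0},
  {"xyz":[0,0,-8],"delta_rot":[0,0,0],"fingers":0},
  {"xyz":[3,-1,-8],"delta_rot":[0,0,0],"fingers":0},
  {"xyz":[2,-4,-8],"delta_rot":[0,0,0],"fingers":0},
  {"xyz":[2,-4,-8],"delta_rot":[0,0,0],"fingers":0},
])

```text
clock: 16.3
tcp_pos: [0.4111, -0.1748, 0.1519]
orientation: [-1.085, -2.932, -0.001]
contact_force: [0.7, -0.3, 0.1]
grip_width: 0.085
```

Run:
```python
from h import *
t=r.get_obs()["tcp_pos"];print(t)
a=imaging.grab_frame("top");b=imaging.grab_frame("side")
c=lambda i,x,y,w,h:cv2.resize(i[y:y+h,x:x+w],(400,300),interpolation=cv2.INTER_CUBIC)
m=np.hstack([c(a,335,190,160,120),c(b,250,250,120,90)]);cv2.imwrite("pics/k6.png",(255*(m/255.)**.6).astype(np.uint8))
print(imaging.tip_of("side","drive_grip"))
# predict bar top end at stop
for ang in (2.412,):
  for s in(1,-1): print(proj("side",[.4585+s*.03*np.cos(ang),-.157+s*.03*np.sin(ang),.09]))
plan([.44,.169,.12],None)
```

```text
[ 0.41113365 -0.17484294  0.15185048]
[{'position': [306.3, 284.3], 'conf': 0.82}]
[292.21891783 277.15604845]
[316.22567184 286.628002  ]
tcp [ 0.4138 -0.1713  0.1512] yang 0.865 q7 1.109 clk 16.45
shift cm [20.04 27.61  3.36] rot deg [0. 0. 0.]
```

View pics/k6.png

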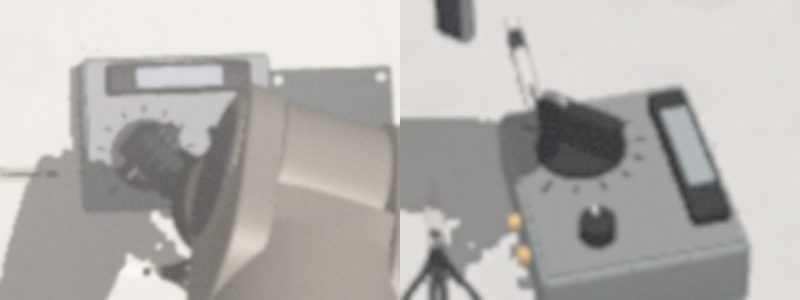

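Run:
```python
from h import *
plan([.465,.0,.15],None)
```

```text
tcp [ 0.4138 -0.1713  0.1512] yang 0.865 q7 1.109 clk 16.45
shift cm [ 7.22 16.36  0.19] rot deg [0. 0. 0.]
```

Emit:
jog_arm([
  {"xyz":[1.4,3.2,0],"delta_rot":[0,0,7],"fingers":0},
  {"xyz":[2.8,6.4,0],"delta_rot":[0,0,14],"fingers":0},
  {"xyz":[4.2,9.6,0],"delta_rot":[0,0,21],"fingers":0},
  {"xyz":[5.6,12.8,0],"delta_rot":[0,0,28],"fingers":0},
  {"xyz":[7,16,0],"delta_rot":[0,0,35],"fingers":0},
])

```text
clock: 16.87
tcp_pos: [0.4635, -0.0072, 0.1516]
orientation: [-1.829, -2.535, 0.002]
contact_force: [-0.1, -0.2, -0.6]
grip_width: 0.0856
```

Run:
```python
from h import *
a=imaging.grab_frame("top");cv2.imwrite("pics/top2.png",a)
c=lambda i,x,y,w,h:cv2.resize(i[y:y+h,x:x+w],(400,300),interpolation=cv2.INTER_CUBIC)
cv2.imwrite("pics/k7.png",np.hstack([c(a,180,180,120,90),c(a,355,200,120,90)]))
for q in("coil_ball","coil_foot"): 
  for d in imaging.tip_of("top",q)[:1]: print(q,d,onz("top",d["position"],.025))
U=lambda x,y:(180+(x-400)*.3,180+y*.3)
A=onz("top",U(494,85),.05);B=onz("top",U(568,210),.05);print(A,B,np.arctan2(*(A-B)[[1,0]]))
plan([.44,.169,.08],-1.03)
```

```text
coil_ball {'position': [238.8, 253.3], 'conf': 0.67} [0.44659306 0.16969247 0.025     ]
coil_foot {'position': [209.2, 202.4], 'conf': 0.91} [0.55414564 0.23773783 0.025     ]
[0.54419958 0.23389701 0.05      ] [0.46666244 0.18397537 0.05      ] 0.5720338345746392
tcp [ 0.4639 -0.0057  0.1517] yang 0.333 q7 0.193 clk 17.02
shift cm [17.19  3.52  7.36] rot deg [-0.98 -0.24 78.07]
```

View pics/k7.png

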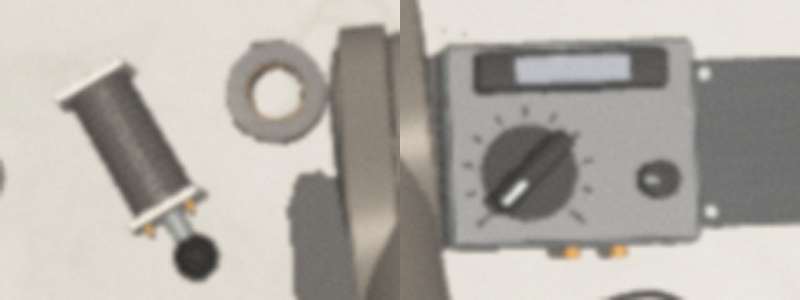

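Run:
```python
from h import *
a=cv2.imread("pics/top2.png");b=cv2.imread("pics/top0.png")
c=lambda i:cv2.resize(i[230:275,370:425],(400,327),interpolation=cv2.INTER_CUBIC)
m=np.hstack([c(b),c(a)]);m=(255*(m/255.)**.5).astype(np.uint8)
k=400/55
for off,ang in((0,-.855),(400,2.412)):
  for s in(1,-1):
    for w in (7,-7):
      d=np.array([np.cos(ang),np.sin(ang)]);n=np.array([-d[1],d[0]])
      p=np.array([.4585,-.157])+d*s*.03+n*w/1000
      q=(proj("top",[*p,.09])-[370,230])*k;cv2.circle(m,(int(q[0])+off,int(q[1])),3,(0,0,255),-1)
cv2.imwrite("pics/k8.png",m)
```

```text
(no output)
```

View pics/k8.png

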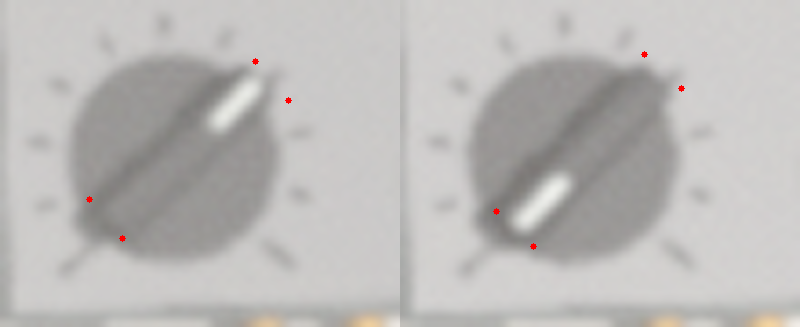

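Emit:
jog_arm([
  {"xyz":[1.8,0.35,0],"delta_rot":[0,0,7],"fingers":0},
  {"xyz":[3.6,0.7,0],"delta_rot":[0,0,14],"fingers":0},
  {"xyz":[5.4,1.1,0],"delta_rot":[0,0,21],"fingers":0},
  {"xyz":[7.2,1.5,0],"delta_rot":[0,0,28],"fingers":0},
  {"xyz":[9,1.8,0],"delta_rot":[0,0,35],"fingers":0},
])

```text
clock: 17.43
tcp_pos: [0.4514, 0.0853, 0.1524]
orientation: [-2.501, -1.876, 0.009]
contact_force: [0.0, 0.5, 0.1]
grip_width: 0.0852
```

Run:
```python
from h import *
plan([.439,.169,.09],-1.01)
```

```text
tcp [0.4514 0.0853 0.1524] yang -0.284 q7 -0.616 clk 17.43
shift cm [ 7.66 -3.43  6.33] rot deg [-0.96  0.09 41.6 ]
```

Emit:
jog_arm([
  {"xyz":[1.5,-0.7,0],"delta_rot":[0,0,7],"fingers":0},
  {"xyz":[3,-1.4,0],"delta_rot":[0,0,14],"fingers":0},
  {"xyz":[4.6,-2,1],"delta_rot":[-0.5,0,21],"fingers":0},
  {"xyz":[6.1,-2.7,3],"delta_rot":[-1,0,28],"fingers":0},
  {"xyz":[7.7,-3.4,5],"delta_rot":[-1,0,35],"fingers":0},
])

```text
clock: 17.85
tcp_pos: [0.44, 0.1693, 0.103]
orientation: [2.965, 1.033, 0.002]
contact_force: [1.5, 0.2, 1.0]
grip_width: 0.0852
```

Run:
```python
from h import *
plan([.439,.169,.05],-1.01)
```

```text
tcp [0.44   0.1693 0.103 ] yang -0.9 q7 -1.437 clk 17.85
shift cm [-0.1  -0.05  5.3 ] rot deg [ 0.1  -0.06  6.28]
```

Emit:
jog_arm([
  {"xyz":[0,0,1],"delta_rot":[0,0,6.3],"fingers":0},
  {"xyz":[-0.1,0,3],"delta_rot":[0,0,6.3],"fingers":0},
  {"xyz":[-0.1,0,5],"delta_rot":[0,0,6.3],"fingers":0},
  {"xyz":[-0.1,0,6.5],"delta_rot":[0,0,6.3],"fingers":0},
  {"xyz":[-0.1,0,6.5],"delta_rot":[0,0,6.3],"fingers":0},
])

```text
clock: 18.27
tcp_pos: [0.4374, 0.1669, 0.0353]
orientation: [3.016, 0.869, -0.006]
contact_force: [-1.1, -0.3, 0.1]
grip_width: 0.0854
```

```bash
python3 - <<'E'
from h import *
plan([.439,.169,-.028],-1.01)
E
python3 look.py c1.png 90
```

```text
tcp [0.4374 0.1669 0.0353] yang -1.01 q7 -1.551 clk 18.27
shift cm [ 0.28 -0.1   6.33] rot deg [0.08 0.26 0.03]
top x0y0 179 212 k 3.3333333333333335 tcp px [239.2 257.5]
side x0y0 217 175 k 3.3333333333333335 tcp px [277.9 220.1]
[0.43738102 0.16687141 0.035287  ]
```

View pics/c1.png

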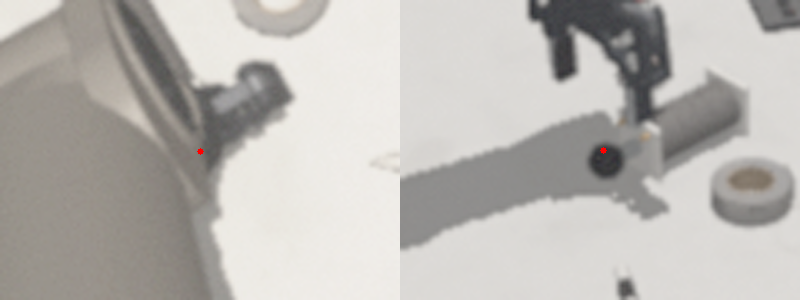

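The side view shows the open fingers on either side of the ball: tips at crop (562,75) and (640,125), ball at (604,160). Going down now.

Emit:
jog_arm([
  {"xyz":[0.2,-0.1,1.6],"delta_rot":[0,0,0],"fingers":0},
  {"xyz":[0.2,-0.1,3.2],"delta_rot":[0,0,0],"fingers":0},
  {"xyz":[0.2,-0.1,4.6],"delta_rot":[0,0,0],"fingers":0},
  {"xyz":[0.2,-0.1,5.8],"delta_rot":[0,0,0],"fingers":0},
  {"xyz":[0.2,-0.1,6.2],"delta_rot":[0,0,0],"fingers":0},
])

```text
clock: 18.78
tcp_pos: [0.4406, 0.1694, -0.0245]
orientation: [3.017, 0.869, -0.0]
contact_force: [0.2, -0.9, -0.1]
grip_width: 0.0853
```

```bash
python3 - <<'E'
from h import *
plan([.439,.168,-.028],-1.01)
E
python3 look.py c2.png 90
```

```text
tcp [ 0.4406  0.1694 -0.0245] yang -1.01 q7 -1.569 clk 18.78
shift cm [-0.21  0.04  0.35] rot deg [ 0.1   0.04 -0.01]
top x0y0 182 211 k 3.3333333333333335 tcp px [242.4 257. ]
side x0y0 220 192 k 3.3333333333333335 tcp px [280.3 237.9]
[ 0.44055848  0.16944272 -0.02452682]
```

View pics/c2.png

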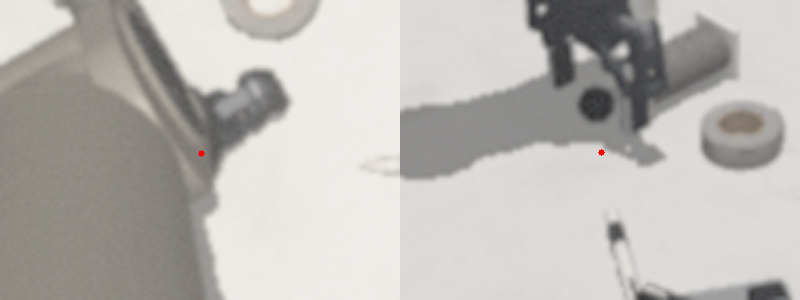

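Emit:
jog_arm([
  {"xyz":[-0.1,0,0.3],"delta_rot":[0,0,0],"fingers":0.4},
  {"xyz":[-0.1,0,0.3],"delta_rot":[0,0,0],"fingers":0.7},
  {"xyz":[-0.1,0,0.3],"delta_rot":[0,0,0],"fingers":1},
  {"xyz":[-0.1,0,0.3],"delta_rot":[0,0,0],"fingers":1},
  {"xyz":[-0.1,0,0.3],"delta_rot":[0,0,0],"fingers":1},
], grip_force=20)

```text
clock: 19.3
tcp_pos: [0.4401, 0.1694, -0.0264]
orientation: [3.017, 0.869, 0.001]
contact_force: [-0.9, -0.9, 5.2]
grip_width: 0.0288
```

```bash
python3 - <<'E'
from h import *
plan([.439,.168,-.028],-1.01);print(r.get_obs()["contact_force"],r.get_obs()["moment"])
E
python3 look.py c3.png 90
```

```text
tcp [ 0.4401  0.1694 -0.0264] yang -1.01 q7 -1.57 clk 19.3
shift cm [-0.16  0.06  0.16] rot deg [ 0.1  -0.02 -0.01]
[-0.88455928 -0.89007516  5.24018151] [-0.11580792  0.16620056  0.00320589]
top x0y0 182 212 k 3.3333333333333335 tcp px [242.6 257.2]
side x0y0 220 193 k 3.3333333333333335 tcp px [280.2 238.5]
[ 0.44005498  0.16935205 -0.02643541]
```

View pics/c3.png

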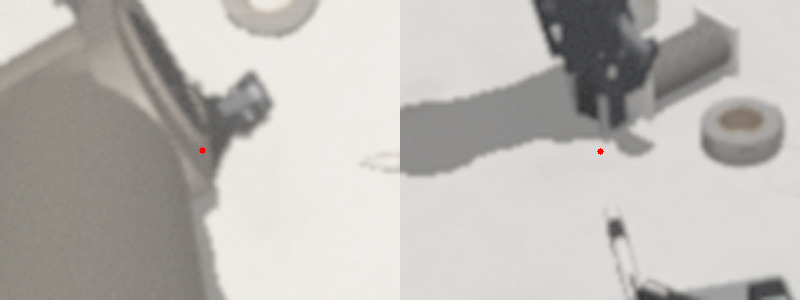

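Emit:
jog_arm([
  {"xyz":[0.4,0,-1.5],"delta_rot":[0,0,0],"fingers":1},
  {"xyz":[0.9,0,-2.8],"delta_rot":[0,0,0],"fingers":1},
  {"xyz":[1.6,0,-4.2],"delta_rot":[0,0,0],"fingers":1},
  {"xyz":[2.6,0,-5.7],"delta_rot":[0,0,0],"fingers":1},
  {"xyz":[3.5,0,-6.8],"delta_rot":[0,0,0],"fingers":1},
])

```text
clock: 19.82
tcp_pos: [0.4694, 0.1879, 0.0425]
orientation: [3.017, 0.869, -0.0]
contact_force: [1.0, -0.1, -4.1]
grip_width: 0.0282
```

```bash
python3 look.py c4.png 90;python3 - <<'E'
from h import *
o=r.get_obs();print(o["contact_force"],o["moment"],o["grip_width"])
E
```

```text
top x0y0 169 196 k 3.3333333333333335 tcp px [229.2 241.9]
side x0y0 228 167 k 3.3333333333333335 tcp px [288.8 212.2]
[0.46941004 0.18787179 0.04246741]
[-1.06975429 -0.55048259 -1.22875529] [-0.13415857  0.2138257   0.00634623] 0.028465699903980814
```

View pics/c4.png

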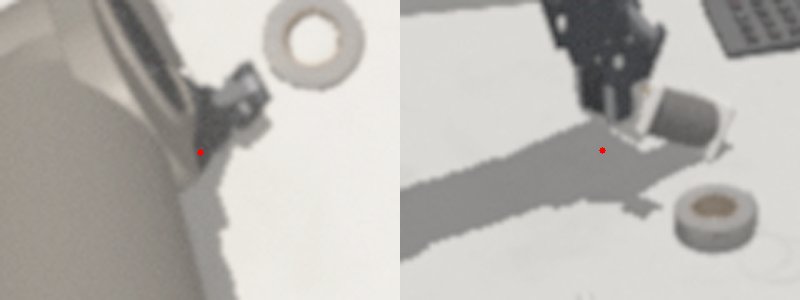

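Emit:
jog_arm([
  {"xyz":[1.1,0,-1.1],"delta_rot":[0,0,0],"fingers":1},
  {"xyz":[2.6,0,-2.2],"delta_rot":[0,0,0],"fingers":1},
  {"xyz":[4.1,0,-3.1],"delta_rot":[0,0,0],"fingers":1},
  {"xyz":[5.6,0,-3.7],"delta_rot":[0,0,0],"fingers":1},
  {"xyz":[7,0,-4.1],"delta_rot":[0,0,0],"fingers":1},
])

```text
clock: 20.33
tcp_pos: [0.53, 0.226, 0.0836]
orientation: [3.018, 0.869, 0.004]
contact_force: [1.0, 0.4, -4.7]
grip_width: 0.0285
```

```bash
python3 look.py c5.png 90;python3 - <<'E'
from h import *
o=r.get_obs();print(o["contact_force"],o["moment"],o["grip_width"])
E
```

```text
top x0y0 148 165 k 3.3333333333333335 tcp px [208.1 210.4]
side x0y0 248 144 k 3.3333333333333335 tcp px [308.6 189.3]
[0.52998556 0.22598924 0.0835965 ]
[-0.83057361  0.66287538  1.28901814] [ 0.07181479  0.23799641 -0.01568906] 0.028100223598420578
```

View pics/c5.png

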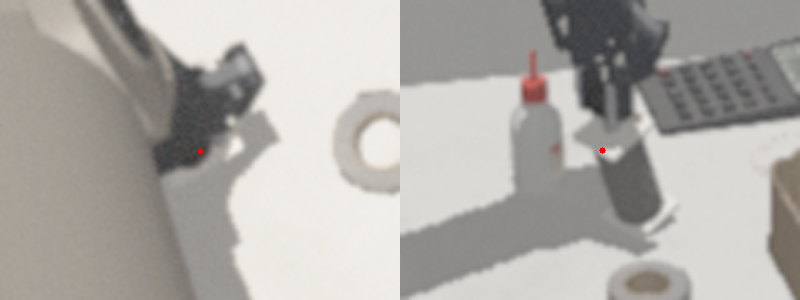

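Emit:
jog_arm([
  {"xyz":[0.6,0,-0.8],"delta_rot":[0,0,0],"fingers":1},
  {"xyz":[1.0,0,-2.2],"delta_rot":[0,0,0],"fingers":1},
  {"xyz":[1.2,0,-4.5],"delta_rot":[0,0,0],"fingers":1},
  {"xyz":[1.2,0,-7],"delta_rot":[0,0,0],"fingers":1},
  {"xyz":[1.2,0,-9.5],"delta_rot":[0,0,0],"fingers":1},
])

```text
clock: 20.85
tcp_pos: [0.5392, 0.2324, 0.1782]
orientation: [3.017, 0.87, 0.001]
contact_force: [0.8, 0.1, -4.7]
grip_width: 0.0284
```

Emit:
jog_arm([
  {"xyz":[0,0,-2],"delta_rot":[0,0,0],"fingers":1},
  {"xyz":[0,0,-3.5],"delta_rot":[0,0,0],"fingers":1},
  {"xyz":[0,0,-4.5],"delta_rot":[0,0,0],"fingers":1},
  {"xyz":[0,0,-5],"delta_rot":[0,0,0],"fingers":1},
  {"xyz":[0,0,-5],"delta_rot":[0,0,0],"fingers":1},
])

```text
clock: 21.27
tcp_pos: [0.5391, 0.2323, 0.2285]
orientation: [3.017, 0.87, 0.002]
contact_force: [0.6, -0.5, -4.9]
grip_width: 0.0284
```

```bash
python3 look.py c6.png 120;python3 - <<'E'
from h import *
o=r.get_obs();print(o["contact_force"],o["moment"],o["grip_width"],o["joints"])
plan([.486,-.321,.23],-1.515)
E
```

```text
top x0y0 106 134 k 2.5 tcp px [186.6 195. ]
side x0y0 230 78 k 2.5 tcp px [310.2 138.4]
[0.53909926 0.23228091 0.22846521]
[ 0.32888031 -0.17944438 -5.63876186] [-0.03738432  0.08058955 -0.05771475] 0.02847346858823824 [-0.47201095  0.30790308 -0.05280031  1.73696672  0.01977257  1.09901592
 -1.54086936]
tcp [0.5384 0.2319 0.227 ] yang -1.01 q7 -1.541 clk 21.37
shift cm [-33.87  44.02  -0.17] rot deg [ 0.11  0.08 28.96]
```

View pics/c6.png

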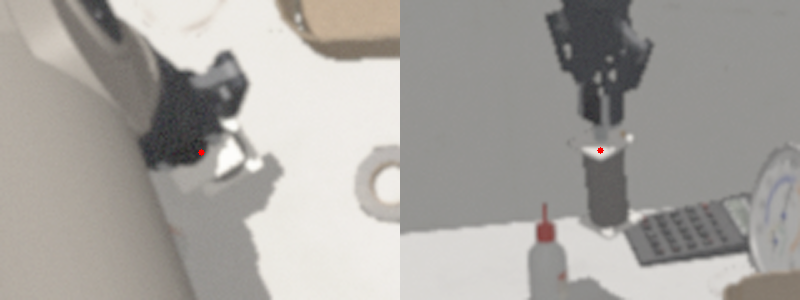

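Emit:
jog_arm([
  {"xyz":[-0.6,0.8,0],"delta_rot":[0,0,1],"fingers":1},
  {"xyz":[-1.6,2.1,0],"delta_rot":[0,0,2],"fingers":1},
  {"xyz":[-3,3.9,0],"delta_rot":[0,0,3.5],"fingers":1},
  {"xyz":[-4.6,6,0],"delta_rot":[0,0,5],"fingers":1},
  {"xyz":[-6.2,8.1,0],"delta_rot":[0,0,6.5],"fingers":1},
])

```text
clock: 21.78
tcp_pos: [0.5281, 0.1264, 0.2267]
orientation: [3.062, 0.69, -0.004]
contact_force: [0.8, -1.2, -4.4]
grip_width: 0.0281
```

Run:
```python
from h import *
plan([.486,-.321,.23],-1.515)
```

```text
tcp [0.5281 0.1264 0.2267] yang -1.127 q7 -1.478 clk 21.78
shift cm [-23.    38.6   -0.16] rot deg [ 0.18  0.16 22.21]
```

Emit:
jog_arm([
  {"xyz":[-1.3,2.2,0],"delta_rot":[0,0,1.5],"fingers":1},
  {"xyz":[-2.6,4.4,0],"delta_rot":[0,0,3],"fingers":1},
  {"xyz":[-3.9,6.6,0],"delta_rot":[0,0,4.5],"fingers":1},
  {"xyz":[-5.2,8.8,0],"delta_rot":[0,0,6],"fingers":1},
  {"xyz":[-6.5,11,0],"delta_rot":[0,0,7.5],"fingers":1},
])

```text
clock: 22.2
tcp_pos: [0.5151, -0.0051, 0.227]
orientation: [3.101, 0.48, -0.005]
contact_force: [0.7, 0.1, -5.1]
grip_width: 0.0283
```

Run:
```python
from h import *
plan([.486,-.321,.23],-1.515)
```

```text
tcp [ 0.5151 -0.0051  0.227 ] yang -1.264 q7 -1.358 clk 22.2
shift cm [-12.32  29.24  -0.16] rot deg [ 0.22  0.19 14.39]
```

Emit:
jog_arm([
  {"xyz":[-1,2.4,0],"delta_rot":[0,0,1.5],"fingers":1},
  {"xyz":[-2,4.8,0],"delta_rot":[0,0,3],"fingers":1},
  {"xyz":[-3,7.2,0],"delta_rot":[0,0,4.5],"fingers":1},
  {"xyz":[-4,9.6,0],"delta_rot":[0,0,6],"fingers":1},
  {"xyz":[-5,12,0],"delta_rot":[0,0,7.5],"fingers":1},
])

```text
clock: 22.62
tcp_pos: [0.5014, -0.1383, 0.2275]
orientation: [3.126, 0.267, -0.006]
contact_force: [0.8, -0.1, -3.9]
grip_width: 0.0284
```

Run:
```python
from h import *
plan([.486,-.321,.23],-1.515)
```

```text
tcp [ 0.5014 -0.1383  0.2275] yang -1.4 q7 -1.211 clk 22.62
shift cm [-4.61 17.74 -0.16] rot deg [0.24 0.22 6.57]
```

Emit:
jog_arm([
  {"xyz":[-0.6,2.4,0],"delta_rot":[0,0,1.3],"fingers":1},
  {"xyz":[-1.2,4.8,0],"delta_rot":[0,0,2.6],"fingers":1},
  {"xyz":[-1.9,7.2,0],"delta_rot":[0,0,3.9],"fingers":1},
  {"xyz":[-2.5,9.6,0],"delta_rot":[0,0,5.2],"fingers":1},
  {"xyz":[-3.1,11.8,0],"delta_rot":[0,0,6.5],"fingers":1},
])

```text
clock: 23.03
tcp_pos: [0.4879, -0.2636, 0.228]
orientation: [3.136, 0.08, -0.007]
contact_force: [0.0, 0.4, -5.2]
grip_width: 0.0287
```

Run:
```python
from h import *
plan([.486,-.321,.23],-1.515)
```

```text
tcp [ 0.4879 -0.2636  0.228 ] yang -1.52 q7 -1.06 clk 23.03
shift cm [-0.49  5.72 -0.17] rot deg [ 0.28  0.25 -0.28]
```

Emit:
jog_arm([
  {"xyz":[-0.2,2.1,0],"delta_rot":[0.1,0.1,0],"fingers":1},
  {"xyz":[-0.4,3.8,0],"delta_rot":[0.2,0.2,0],"fingers":1},
  {"xyz":[-0.5,4.9,0],"delta_rot":[0.3,0.2,0],"fingers":1},
  {"xyz":[-0.5,5.5,0],"delta_rot":[0.3,0.2,0],"fingers":1},
  {"xyz":[-0.5,5.7,0],"delta_rot":[0.3,0.2,0],"fingers":1},
])

```text
clock: 23.45
tcp_pos: [0.4847, -0.3222, 0.2282]
orientation: [-3.14, -0.075, 0.002]
contact_force: [0.2, -0.5, -6.4]
grip_width: 0.0284
```

Run:
```python
from h import *
plan([.486,-.321,.088],-1.515)
a=imaging.grab_frame("top");b=imaging.grab_frame("side")
c=lambda i,x,y,w,h:cv2.resize(i[y:y+h,x:x+w],(400,300),interpolation=cv2.INTER_CUBIC)
m=np.hstack([c(a,400,170,160,120),c(b,250,250,160,120)]);m=(255*(m/255.)**.6).astype(np.uint8)
cv2.imwrite("pics/p1.png",m)
```

```text
tcp [ 0.4847 -0.3222  0.2282] yang -1.523 q7 -0.94 clk 23.45
shift cm [ 0.15 -0.11 14.02] rot deg [-0.02  0.07 -0.45]
```

View pics/p1.png

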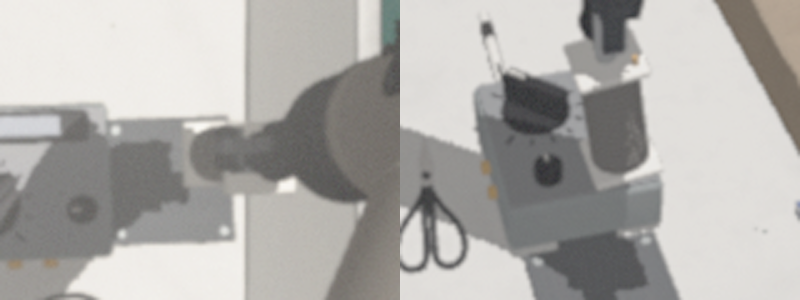

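Run:
```python
from h import *
t=r.get_obs()["tcp_pos"];g=t+[0,0,.052]
for d in(0,.032,.132): 
    p=proj("side",g-[0,0,d]);print(d,p,(p-250)*2.5+[400,0])
print("crop coords; top:",[(proj("top",g-[0,0,d])-[400,170])*2.5 for d in(0,.132)])
for q in("coil_foot","coil_ball","coil","plate_center"):
  for n in("side","top"):
    l=imaging.tip_of(n,q)[:1]; print(q,n,[(d["conf"],d["position"]) for d in l])
```

```text
0 [331.66600417 255.03426245] [604.16501043  12.58565611]
0.032 [331.71685375 270.01951537] [604.29213438  50.04878842]
0.132 [331.86315681 313.1346869 ] [604.65789202 157.83671725]
crop coords; top: [array([274.87322616, 153.9139904 ]), array([214.79806574, 168.37824899])]
coil_foot side [(0.66, [338.5, 316.7])]
coil_foot top [(0.72, [488.2, 231.5])]
coil_ball side [(0.97, [332.3, 256.7])]
coil_ball top [(0.56, [509.8, 234.3])]
coil side [(0.92, [338.4, 292.3])]
coil top [(0.97, [491.2, 233.7])]
plate_center side [(0.67, [333.2, 363.7])]
plate_center top [(0.71, [466.0, 241.5])]
```

The coil hangs about 6° off vertical, held by friction, with its foot about 13 mm towards +x. I'll tilt the tool -6° about its y axis while lowering to bring the coil vertical.

Emit:
jog_arm([
  {"xyz":[0,0,1.5],"delta_rot":[0,-1.5,0],"fingers":1},
  {"xyz":[0,0,3.5],"delta_rot":[0,-3,0],"fingers":1},
  {"xyz":[0,0,6],"delta_rot":[0,-4.5,0],"fingers":1},
  {"xyz":[0,0,8.5],"delta_rot":[0,-6,0],"fingers":1},
  {"xyz":[0,0,10],"delta_rot":[0,-6,0],"fingers":1},
])

```text
clock: 24.37
tcp_pos: [0.4864, -0.3186, 0.1256]
orientation: [3.135, 0.085, -0.17]
contact_force: [0.1, 0.5, -4.8]
grip_width: 0.0287
```

```bash
cat > pc.py <<'E'
from h import *
import sys
plan([.486,-.321,.088],-1.515)
a=imaging.grab_frame("top");b=imaging.grab_frame("side")
o=r.get_obs();g=o["tcp_pos"]-R.from_rotvec(o["orientation"]).as_matrix()[:,2]*.052
print("grasp",g.round(4),o["contact_force"].round(1),o["grip_width"].round(4))
pg=proj("side",g);pf=proj("side",g-[0,0,.132]);print("pred vertical ball",pg.round(1),"foot",pf.round(1))
for q in("coil_foot","coil_ball","plate_center"):
    for n in("side","top"):
        l=imaging.tip_of(n,q)[:1]; print(q,n,[(d["conf"],d["position"]) for d in l])
x0,y0=265,260
m=cv2.resize(b[y0:y0+120,x0:x0+160],(640,480),interpolation=cv2.INTER_CUBIC);m=(255*(m/255.)**.6).astype(np.uint8)
for p in(pg,pf): cv2.circle(m,tuple(int(v) for v in (p-[x0,y0])*4),3,(0,0,255),-1)
for s in((1,1),(1,-1),(-1,1),(-1,-1),(0,0)):
    c,sn=np.cos(.056),np.sin(.056);X=[.485+c*s[0]*.055-sn*s[1]*.055,-.3215+sn*s[0]*.055+c*s[1]*.055,.008]
    cv2.circle(m,tuple(int(v) for v in (proj("side",X)-[x0,y0])*4),3,(0,255,0),-1)
cv2.imwrite("pics/"+sys.argv[1],m)
E
python3 pc.py p2.png
```

```text
tcp [ 0.4864 -0.3186  0.1256] yang -1.517 q7 -0.961 clk 24.37
shift cm [0.36 0.24 3.75] rot deg [-0.12  6.21 -0.1 ]Traceback (most recent call last):
  File "pc.py", line 6, in <module>
    print("grasp",g.round(4),o["contact_force"].round(1),o["grip_width"].round(4))
                                                         ^^^^^^^^^^^^^^^^^^^^^
AttributeError: 'float' object has no attribute 'round'
```

```bash
sed -i 's/,o\["grip_width"\].round(4)/,o["grip_width"]/' pc.py; python3 pc.py p2.png
```

```text
tcp [ 0.4847 -0.3186  0.1254] yang -1.518 q7 -0.961 clk 24.47
shift cm [0.53 0.26 3.71] rot deg [-0.19  6.32 -0.16]
grasp [ 0.4916 -0.3202  0.1805] [ 0.  -1.1 -4.1] 0.028389475471674294
pred vertical ball [335.1 299.3] foot [335.  350.7]
coil_foot side [(0.86, [331.1, 355.7])]
coil_foot top [(0.61, [392.8, 250.5])]
coil_ball side [(0.72, [335.8, 302.9])]
coil_ball top [(0.8, [488.3, 235.5])]
plate_center side [(0.63, [332.0, 366.5])]
plate_center top [(0.74, [464.6, 238.1])]
```

View pics/p2.png

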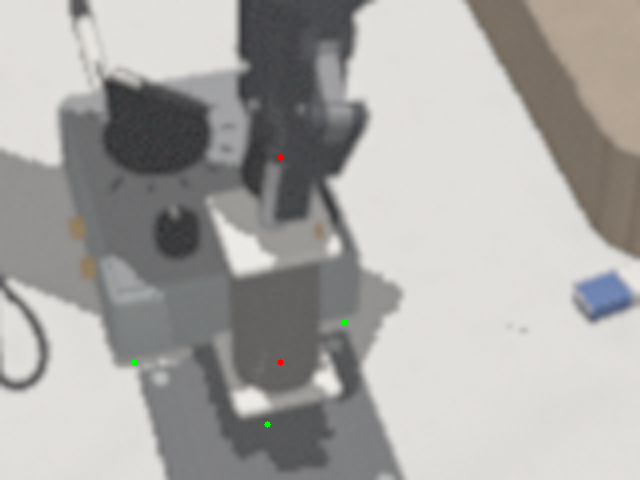

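Emit:
jog_arm([
  {"xyz":[-0.1,0,0.5],"delta_rot":[0,-1,0],"fingers":1},
  {"xyz":[-0.3,0.1,1.2],"delta_rot":[0,-2,0],"fingers":1},
  {"xyz":[-0.4,0.1,2],"delta_rot":[0,-2.5,0],"fingers":1},
  {"xyz":[-0.5,0.1,2.6],"delta_rot":[0,-2.5,0],"fingers":1},
  {"xyz":[-0.5,0.1,3],"delta_rot":[0,-2.5,0],"fingers":1},
])

```text
clock: 25.28
tcp_pos: [0.4775, -0.3216, 0.0985]
orientation: [3.129, 0.081, -0.234]
contact_force: [0.4, -0.3, -4.3]
grip_width: 0.0281
```

```bash
python3 pc.py p3.png
```

```text
tcp [ 0.4775 -0.3216  0.0985] yang -1.519 q7 -0.967 clk 25.28
shift cm [ 1.   -0.01  0.91] rot deg [-0.06  8.57 -0.24]
grasp [ 0.4852 -0.3213  0.1502] [ 0.1  0.3 -4.8] 0.028552461151488354
pred vertical ball [331.7 312.7] foot [331.9 362.4]
coil_foot side [(0.68, [328.3, 365.1])]
coil_foot top [(0.6, [466.8, 243.4])]
coil_ball side [(0.64, [318.9, 338.3])]
coil_ball top [(0.63, [485.0, 239.1])]
plate_center side [(0.62, [332.8, 363.4])]
plate_center top [(0.58, [462.4, 240.7])]
```

View pics/p3.png

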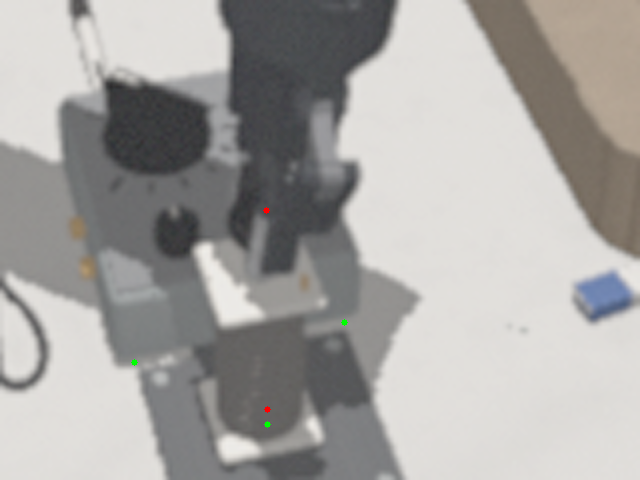

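Emit:
jog_arm([
  {"xyz":[0.05,0,0.3],"delta_rot":[0,0,0],"fingers":1},
  {"xyz":[0.1,0,0.5],"delta_rot":[0,0,0],"fingers":1},
  {"xyz":[0.1,0,0.7],"delta_rot":[0,0,0],"fingers":1},
  {"xyz":[0.1,0,0.8],"delta_rot":[0,0,0],"fingers":1},
  {"xyz":[0.1,0,0.8],"delta_rot":[0,0,0],"fingers":1},
])

```text
clock: 26.1
tcp_pos: [0.4788, -0.3221, 0.0925]
orientation: [3.128, 0.081, -0.229]
contact_force: [-0.3, 1.2, -3.9]
grip_width: 0.0284
```

```bash
sed -i 's/x0,y0=265,260/x0,y0=255,290/' pc.py; python3 pc.py p4.png
```

```text
tcp [ 0.4788 -0.3221  0.0925] yang -1.519 q7 -0.966 clk 26.1
shift cm [ 0.78 -0.08  0.34] rot deg [ 0.01  8.37 -0.24]
grasp [ 0.4862 -0.3217  0.144 ] [ 0.5  0.5 -3. ] 0.02845160208408595
pred vertical ball [332.3 315.3] foot [332.5 364.7]
coil_foot side [(0.79, [328.3, 363.8])]
coil_foot top [(0.86, [470.0, 244.2])]
coil_ball side [(0.68, [332.5, 316.2])]
coil_ball top [(0.73, [483.9, 237.1])]
plate_center side [(0.6, [335.6, 361.8])]
plate_center top [(0.81, [463.4, 239.4])]
```

View pics/p4.png

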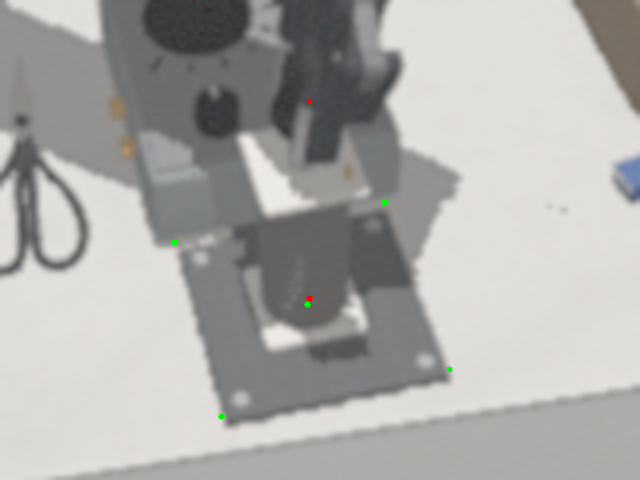

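Run:
```python
from h import *
np.set_printoptions(precision=4,suppress=True)
S=lambda x,y:onz("side",(255+x/4,290+y/4),.008)
c=[S(226,424),S(450,380),S(385,213),S(182,252)]
for q in c: print(q)
print("outer centre",np.mean(c,axis=0))
s=[S(240,399),S(426,361),S(373,225),S(201,258)]
for q in s: print(q)
print("screws centre",np.mean(s,axis=0))
a=cv2.imread("pics/top0.png")
m=cv2.resize(a[205:280,435:505],(700,600)[:2] if 0 else (560,600),interpolation=cv2.INTER_CUBIC)
cv2.imwrite("pics/pl.png",(255*(m/255.)**.6).astype(np.uint8))
```

```text
[ 0.4344 -0.3843  0.008 ]
[ 0.542  -0.3793  0.008 ]
[ 0.5355 -0.2703  0.008 ]
[ 0.43   -0.2766  0.008 ]
outer centre [ 0.4855 -0.3276  0.008 ]
[ 0.4432 -0.3715  0.008 ]
[ 0.5335 -0.3663  0.008 ]
[ 0.5277 -0.2772  0.008 ]
[ 0.4387 -0.2823  0.008 ]
screws centre [ 0.4858 -0.3243  0.008 ]
```

View pics/pl.png

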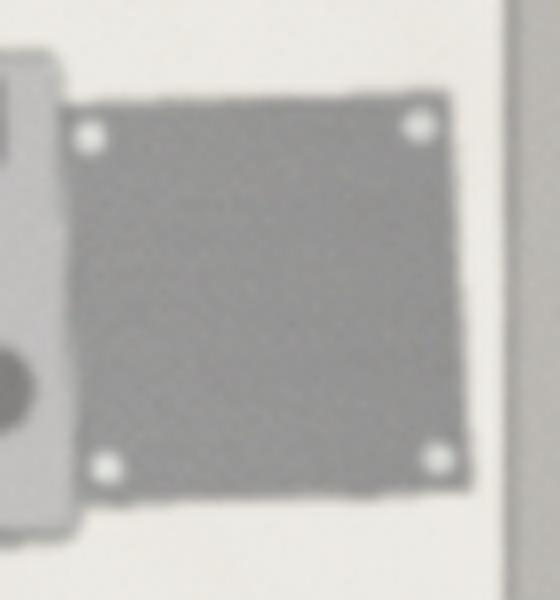

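Run:
```python
from h import *
print(onz("top",(435+263.75/8,205+297.75/8),.008))
```

```text
[ 0.48542497 -0.32361069  0.008     ]
```

Emit:
jog_arm([
  {"xyz":[0,0.25,0],"delta_rot":[0,0,0],"fingers":1},
  {"xyz":[0,0.25,0.2],"delta_rot":[0,0,0],"fingers":1},
  {"xyz":[0,0.25,0.3],"delta_rot":[0,0,0],"fingers":1},
  {"xyz":[0,0.25,0.4],"delta_rot":[0,0,0],"fingers":1},
  {"xyz":[0,0.25,0.4],"delta_rot":[0,0,0],"fingers":1},
])

```text
clock: 26.92
tcp_pos: [0.4805, -0.3256, 0.0922]
orientation: [3.127, 0.08, -0.222]
contact_force: [-1.8, 5.1, 21.2]
grip_width: 0.0285
```

```bash
cd .;python3 pc.py p5.png
```

```text
tcp [ 0.4805 -0.3256  0.0922] yang -1.52 q7 -0.961 clk 26.92
shift cm [ 0.62 -0.44  0.33] rot deg [ 0.09  8.12 -0.27]
grasp [ 0.4878 -0.3251  0.1437] [-1.7  4.3 20.2] 0.028555692590677903
pred vertical ball [333.5 316.6] foot [333.6 366. ]
coil_foot side [(0.67, [327.3, 365.2])]
coil_foot top [(0.7, [468.9, 243.0])]
coil_ball side [(0.64, [333.6, 318.6])]
coil_ball top [(0.77, [485.4, 238.6])]
plate_center side [(0.68, [334.2, 366.7])]
plate_center top [(0.75, [467.8, 240.2])]
```

View pics/p5.png

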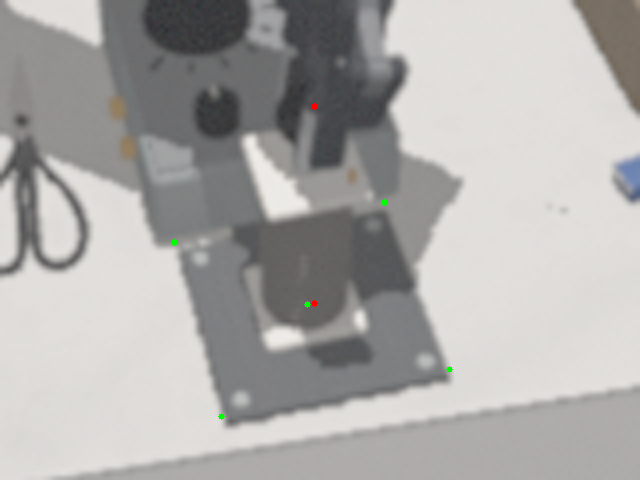

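Force is +20 N, so the foot was already standing on the plate and the sideways shift didn't take. I'll raise 7 mm, correct the position and tilt, and set it down again more gently.

Emit:
jog_arm([
  {"xyz":[0,0,-0.4],"delta_rot":[0,0,0],"fingers":1},
  {"xyz":[0,0,-0.8],"delta_rot":[0,0,0],"fingers":1},
  {"xyz":[-0.1,0,-1],"delta_rot":[0,1,0],"fingers":1},
  {"xyz":[-0.1,0,-1],"delta_rot":[0,1.5,0],"fingers":1},
  {"xyz":[-0.1,0,-1],"delta_rot":[0,1.5,0],"fingers":1},
])

```text
clock: 27.73
tcp_pos: [0.4795, -0.3259, 0.1019]
orientation: [3.131, 0.078, -0.182]
contact_force: [-0.6, -0.0, -4.6]
grip_width: 0.0285
```

```bash
python3 - <<'E'
s=open('pc.py').read().replace(".485+c",".4856+c").replace("-.3215+sn","-.324+sn")
open('pc.py','w').write(s)
E
python3 pc.py p6.png
```

```text
tcp [ 0.4795 -0.3259  0.1019] yang -1.521 q7 -0.951 clk 27.73
shift cm [ 0.83 -0.46  1.3 ] rot deg [ 0.08  6.65 -0.33]
grasp [ 0.486  -0.3252  0.1534] [ 0.2 -0.5 -5.4] 0.02832378210634339
pred vertical ball [332.5 312.8] foot [332.7 362.8]
coil_foot side [(0.96, [329.6, 365.0])]
coil_foot top [(0.58, [469.6, 242.7])]
coil_ball side [(0.96, [327.0, 315.9])]
coil_ball top [(0.87, [489.7, 238.9])]
plate_center side [(0.64, [333.1, 365.9])]
plate_center top [(0.92, [462.9, 241.6])]
```

View pics/p6.png

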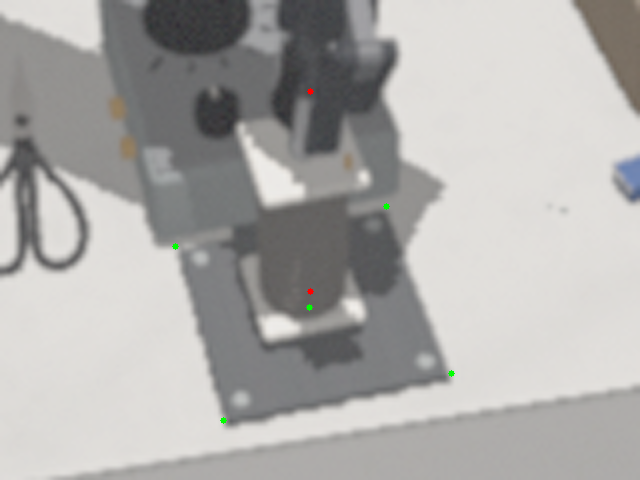

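Emit:
jog_arm([
  {"xyz":[0.3,-0.1,0.1],"delta_rot":[0,0,0],"fingers":1},
  {"xyz":[0.4,-0.1,0.4],"delta_rot":[0,0,0],"fingers":1},
  {"xyz":[0.4,-0.1,0.6],"delta_rot":[0,0,0],"fingers":1},
  {"xyz":[0.4,-0.1,0.7],"delta_rot":[0,0,0],"fingers":1},
  {"xyz":[0.4,-0.1,0.75],"delta_rot":[0,0,0],"fingers":1},
])

```text
clock: 28.55
tcp_pos: [0.4836, -0.3242, 0.0937]
orientation: [3.131, 0.081, -0.183]
contact_force: [-0.4, 0.2, -4.4]
grip_width: 0.0283
```

Emit:
jog_arm([
  {"xyz":[0,0,0.05],"delta_rot":[0,0,0],"fingers":1},
  {"xyz":[0,0,0.1],"delta_rot":[0,0,0],"fingers":1},
  {"xyz":[0,0,0.15],"delta_rot":[0,0,0],"fingers":1},
  {"xyz":[0,0,0.15],"delta_rot":[0,0,0],"fingers":1},
  {"xyz":[0,0,0.15],"delta_rot":[0,0,0],"fingers":1},
])

```text
clock: 28.97
tcp_pos: [0.4839, -0.3243, 0.0927]
orientation: [3.13, 0.081, -0.181]
contact_force: [0.5, 0.9, -0.1]
grip_width: 0.0282
```

```bash
python3 pc.py p7.png
```

```text
tcp [ 0.4839 -0.3243  0.0927] yang -1.519 q7 -0.952 clk 28.97
shift cm [ 0.28 -0.32  0.44] rot deg [ 0.09  6.63 -0.24]
grasp [ 0.4899 -0.3239  0.1443] [-0.1  0.2  0.4] 0.028379105117503228
pred vertical ball [334.5 315.7] foot [334.5 365.1]
coil_foot side [(0.78, [330.6, 366.3])]
coil_foot top [(0.93, [466.9, 241.2])]
coil_ball side [(0.68, [333.7, 317.7])]
coil_ball top []
plate_center side [(0.6, [331.4, 362.7])]
plate_center top [(0.79, [465.9, 242.1])]
```

View pics/p7.png

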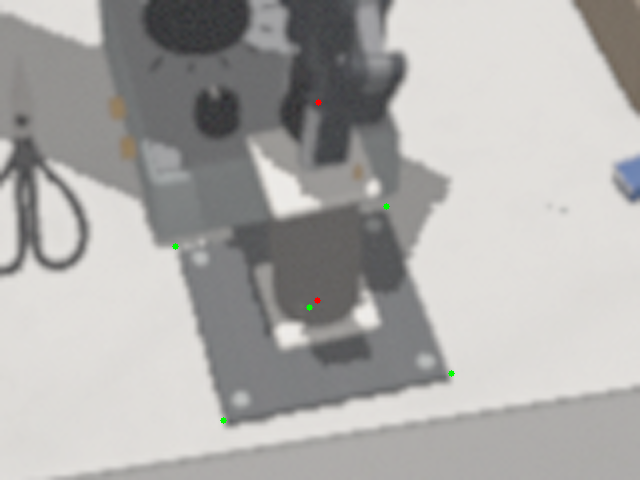

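Emit:
jog_arm([
  {"xyz":[0,0,-0.4],"delta_rot":[0,0,0],"fingers":1},
  {"xyz":[0,0,-0.6],"delta_rot":[0,0,0],"fingers":1},
  {"xyz":[-0.2,0,-0.6],"delta_rot":[0,0,0],"fingers":1},
  {"xyz":[-0.4,0,-0.6],"delta_rot":[0,0,0],"fingers":1},
  {"xyz":[-0.4,0,-0.4],"delta_rot":[0,0,0],"fingers":1},
])

```text
clock: 29.78
tcp_pos: [0.4795, -0.3247, 0.097]
orientation: [3.13, 0.08, -0.183]
contact_force: [-0.0, 0.3, -5.5]
grip_width: 0.028
```

Emit:
jog_arm([
  {"xyz":[0,0,0.2],"delta_rot":[0,0,0],"fingers":1},
  {"xyz":[0,0,0.3],"delta_rot":[0,0,0],"fingers":1},
  {"xyz":[0,0,0.35],"delta_rot":[0,0,0],"fingers":1},
  {"xyz":[0,0,0.4],"delta_rot":[0,0,0],"fingers":1},
  {"xyz":[0,0,0.4],"delta_rot":[0,0,0],"fingers":1},
])

```text
clock: 30.2
tcp_pos: [0.479, -0.3247, 0.0928]
orientation: [3.131, 0.08, -0.183]
contact_force: [0.2, 0.5, -4.8]
grip_width: 0.0284
```

```bash
python3 pc.py p8.png
```

```text
tcp [ 0.479  -0.3247  0.0928] yang -1.52 q7 -0.95 clk 30.2
shift cm [ 0.77 -0.33  0.4 ] rot deg [ 0.08  6.69 -0.27]
grasp [ 0.4851 -0.3243  0.1446] [ 0.3  0.7 -4.7] 0.02815972658350363
pred vertical ball [332.  316.1] foot [332.2 365.5]
coil_foot side [(0.67, [328.3, 367.7])]
coil_foot top [(0.56, [466.4, 242.6])]
coil_ball side [(0.61, [329.2, 318.9])]
coil_ball top [(0.9, [484.5, 235.3])]
plate_center side [(0.87, [333.8, 364.9])]
plate_center top [(0.62, [463.9, 240.3])]
```

View pics/p8.png

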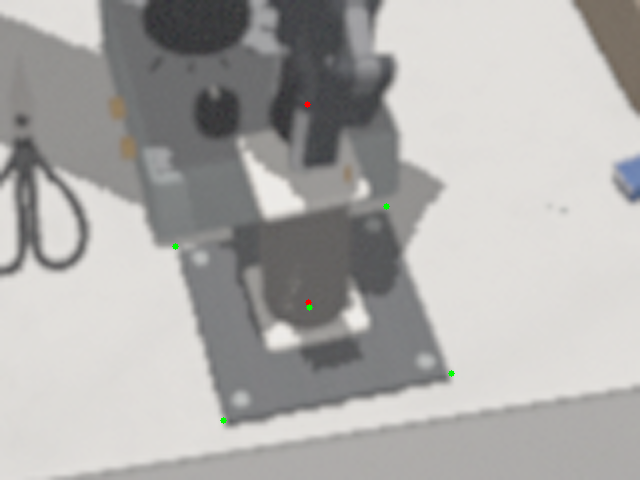

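Run:
```python
from h import *
np.set_printoptions(precision=4,suppress=True)
b=imaging.grab_frame("side")
x0,y0=295,330
m=cv2.resize(b[y0:y0+75,x0:x0+80],(640,600),interpolation=cv2.INTER_CUBIC);cv2.imwrite("pics/z1.png",(255*(m/255.)**.6).astype(np.uint8))
S=lambda x,y,z:onz("side",(255+x/4,290+y/4),z)
a=S(268,350,.009);c=S(369,326,.009);print(a,c)
d=(c-a)/np.linalg.norm(c-a);n=np.array([-d[1],d[0],0]);print("centre",(a+c)/2+n*.025)
```

```text
[ 0.461  -0.3464  0.009 ] [ 0.5114 -0.3413  0.009 ]
centre [ 0.4837 -0.319   0.009 ]
```

View pics/z1.png

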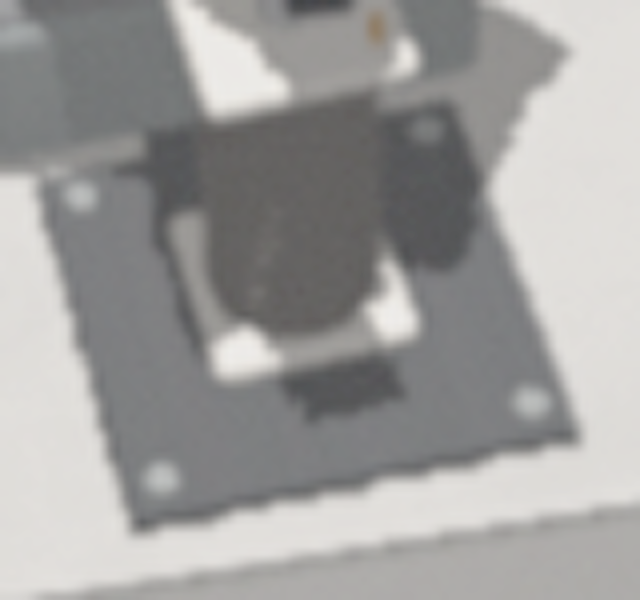

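Run:
```python
import cv2,numpy as np
src=np.float32([[162,478],[532,402],[427,130],[82,196]]);dst=np.float32([[-45,-45],[45,-45],[45,45],[-45,45]])
H=cv2.getPerspectiveTransform(src,dst)
p=cv2.perspectiveTransform(np.float32([[[218,382],[418,336],[166,226]]]),H);print(p)
a,c=p[0][:2];d=(c-a)/np.linalg.norm(c-a);print((a+c)/2+25*np.array([-d[1],d[0]]),np.linalg.norm(c-a))
```

```text
[[[-25.738428 -20.77316 ]
  [ 24.327385 -19.07752 ]
  [-26.783613  30.096884]]]
[-1.5517423  5.0603333] 50.094517
```

Emit:
jog_arm([
  {"xyz":[0,0,-0.3],"delta_rot":[0,0,0],"fingers":1},
  {"xyz":[0.1,0.2,-0.3],"delta_rot":[0,0,0],"fingers":1},
  {"xyz":[0.1,0.4,-0.3],"delta_rot":[0,0,0],"fingers":1},
  {"xyz":[0.1,0.4,-0.2],"delta_rot":[0,0,0],"fingers":1},
  {"xyz":[0.1,0.4,0],"delta_rot":[0,0,0],"fingers":1},
])

```text
clock: 31.07
tcp_pos: [0.4804, -0.3291, 0.093]
orientation: [3.13, 0.079, -0.182]
contact_force: [0.6, 0.3, -4.9]
grip_width: 0.0284
```

Emit:
jog_arm([
  {"xyz":[0,0,0.05],"delta_rot":[0,0,0],"fingers":1},
  {"xyz":[0,0,0.1],"delta_rot":[0,0,0],"fingers":1},
  {"xyz":[0,0,0.1],"delta_rot":[0,0,0],"fingers":1},
  {"xyz":[0,0,0.1],"delta_rot":[0,0,0],"fingers":1},
  {"xyz":[0,0,0.1],"delta_rot":[0,0,0],"fingers":1},
])

```text
clock: 31.48
tcp_pos: [0.4807, -0.3291, 0.0924]
orientation: [3.13, 0.08, -0.18]
contact_force: [1.0, 1.4, 1.7]
grip_width: 0.0283
```

```bash
cat > z.py <<'E'
from h import *
import sys
o=r.get_obs();print(o["tcp_pos"],o["contact_force"],o["grip_width"])
b=imaging.grab_frame("side")
x0,y0=295,310
m=cv2.resize(b[y0:y0+95,x0:x0+80],(505,600),interpolation=cv2.INTER_CUBIC);cv2.imwrite("pics/"+sys.argv[1],(255*(m/255.)**.6).astype(np.uint8))
E
python3 z.py z2.png
```

```text
[ 0.48074996 -0.32910307  0.09243146] [1.01279196 1.38924935 1.72804962] 0.028328375056982154
```

View pics/z2.png

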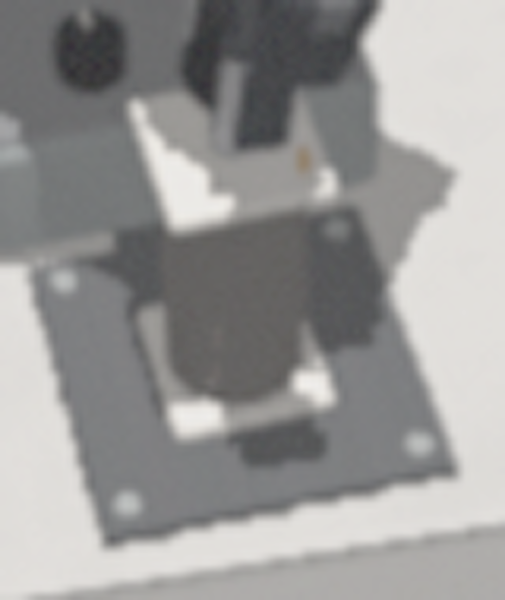

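Run:
```python
import cv2,numpy as np
src=np.float32([[127,503],[420,443],[337,228],[64,281]]);dst=np.float32([[-45,-45],[45,-45],[45,45],[-45,45]])
H=cv2.getPerspectiveTransform(src,dst)
p=cv2.perspectiveTransform(np.float32([[[180,439],[335,402]]]),H);print(p)
a,c=p[0][:2];d=(c-a)/np.linalg.norm(c-a);print((a+c)/2+25*np.array([-d[1],d[0]]),np.linalg.norm(c-a))
```

```text
[[[-24.215586 -25.727528]
  [ 24.741737 -23.630493]]]
[-0.8067914   0.29808617] 49.002213
```

The coil stands within 1 mm of the plate centre, and the plate carries its weight. Releasing now.

Emit:
jog_arm([
  {"xyz":[0,0,0],"delta_rot":[0,0,0],"fingers":0.5},
  {"xyz":[0,0,0],"delta_rot":[0,0,0],"fingers":0.3},
  {"xyz":[0,0,0],"delta_rot":[0,0,0],"fingers":0},
  {"xyz":[0,0,0],"delta_rot":[0,0,0],"fingers":0},
  {"xyz":[0,0,0],"delta_rot":[0,0,0],"fingers":0},
])

```text
clock: 31.95
tcp_pos: [0.4806, -0.3293, 0.0924]
orientation: [3.13, 0.079, -0.181]
contact_force: [0.4, 0.4, 0.1]
grip_width: 0.0848
```

```bash
python3 z.py z3.png
```

```text
[ 0.48059109 -0.32929666  0.09242472] [0.35072883 0.41861819 0.1027909 ] 0.08478367099056394
```

View pics/z3.png

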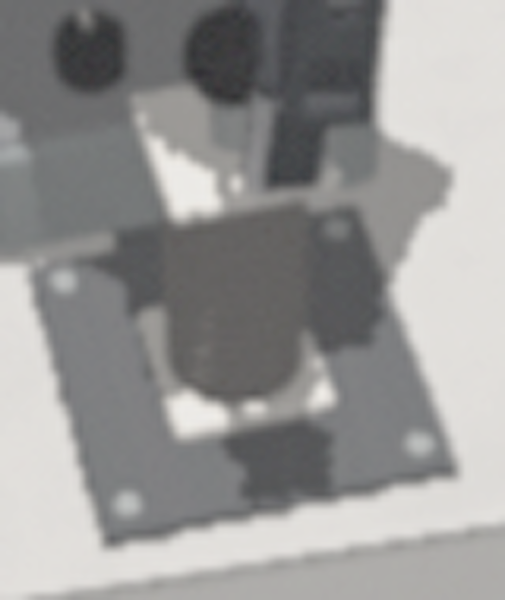

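Emit:
jog_arm([
  {"xyz":[-0.1,0,-1],"delta_rot":[0,0,0],"fingers":0},
  {"xyz":[-0.3,0,-3],"delta_rot":[0,0,0],"fingers":0},
  {"xyz":[-0.6,0,-5.5],"delta_rot":[0,0,0],"fingers":0},
  {"xyz":[-1,0,-9],"delta_rot":[0,0,0],"fingers":0},
  {"xyz":[-1.4,0,-12.5],"delta_rot":[0,0,0],"fingers":0},
])

```text
clock: 32.42
tcp_pos: [0.4804, -0.3287, 0.2198]
orientation: [3.13, 0.079, -0.182]
contact_force: [0.8, -0.2, 0.4]
grip_width: 0.0851
```

Run:
```python
from h import *
plan([.42,-.10,.23],-1.0)
```

```text
tcp [ 0.4804 -0.3287  0.2198] yang -1.52 q7 -0.97 clk 32.42
shift cm [ -4.97 -23.14  -0.5 ] rot deg [ -1.61   6.56 -29.78]
```

Emit:
jog_arm([
  {"xyz":[0,-3,-2],"delta_rot":[0,2,0],"fingers":0},
  {"xyz":[0,-7,-2],"delta_rot":[0,4,0],"fingers":0},
  {"xyz":[0,-11,-2],"delta_rot":[0,6,0],"fingers":0},
  {"xyz":[0,-15,-2],"delta_rot":[0,6,0],"fingers":0},
  {"xyz":[0,-19,-2],"delta_rot":[0,6,0],"fingers":0},
])

```text
clock: 32.83
tcp_pos: [0.4722, -0.1376, 0.2405]
orientation: [3.138, 0.077, -0.016]
contact_force: [0.3, 0.6, 0.0]
grip_width: 0.0854
```

Emit:
jog_arm([
  {"xyz":[0,-4,0],"delta_rot":[0,0,0],"fingers":0},
  {"xyz":[0,-8,0],"delta_rot":[0,0,0],"fingers":0},
  {"xyz":[0,-12,0],"delta_rot":[0,0,0],"fingers":0},
  {"xyz":[0,-14,0],"delta_rot":[0,0,0],"fingers":0},
  {"xyz":[0,-14,0],"delta_rot":[0,0,0],"fingers":0},
])

```text
clock: 33.25
tcp_pos: [0.4652, 0.0076, 0.2411]
orientation: [3.139, 0.09, -0.014]
contact_force: [0.2, 0.5, -0.2]
grip_width: 0.0857
```

Run:
```python
from h import *
a=imaging.grab_frame("top");b=imaging.grab_frame("side")
c=lambda i,x,y,w,h:cv2.resize(i[y:y+h,x:x+w],(400,300),interpolation=cv2.INTER_CUBIC)
m=np.hstack([c(a,350,195,160,120),c(b,250,250,160,120)])
m2=cv2.resize(np.hstack([a,b]),(800,300),interpolation=cv2.INTER_AREA)
cv2.imwrite("pics/f1.png",np.vstack([m,m2]))
```

```text
(no output)
```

View pics/f1.png

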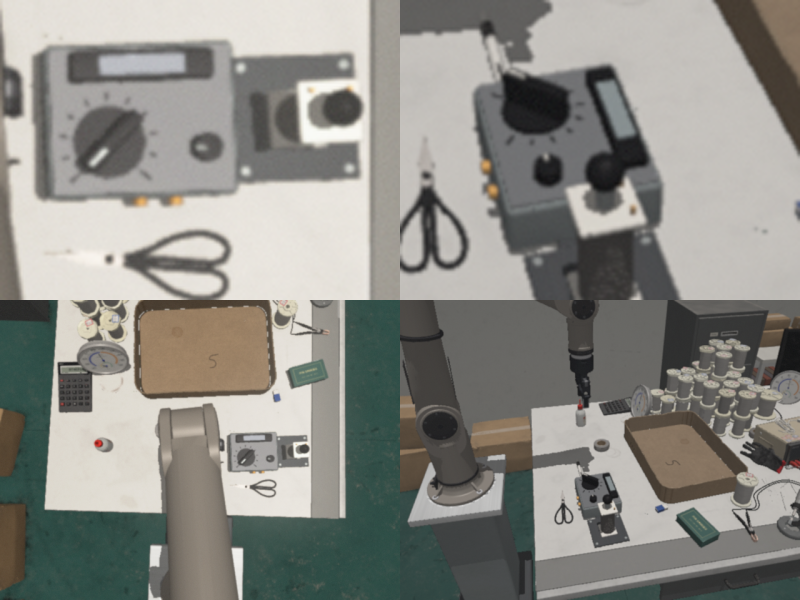

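Run:
```python
from h import *
a=imaging.grab_frame("top")
def wl(img):
    g=img[232:272,372:418].min(2);ys,xs=np.nonzero(g>0)
    # white line inside dark skirt: use disc mask
    c=np.array([394.3,251]);yy,xx=np.mgrid[0:480,0:640];gg=img.min(2).astype(float)
    m=((xx-c[0])**2+(yy-c[1])**2<12.5**2);w=np.clip(gg-120,0,None)*m
    X=np.array([onz("top",(x,y),.09)[:2] for y,x in zip(*np.nonzero(w))]);W=w[w>0]
    mu=np.average(X,axis=0,weights=W);C=np.cov((X-mu).T,aweights=W);v=np.linalg.eigh(C)[1][:,1];return mu,np.arctan2(v[1],v[0]),len(W)
for n,i in(("start",cv2.imread("pics/top0.png")),("now",a)): print(n,wl(i))
print("expected line angle at stop mod pi:",2.412-np.pi)
for q in("tape_roll","solvent_bottle","scissors","marker"):
    for n in("top","side"):
        l=imaging.tip_of(n,q)[:1];print(q,n,[(d["conf"],onz(n,d["position"],0).round(3)) for d in l])
```

```text
start (array([ 0.47099738, -0.16720931]), np.float64(2.410308472940475), 19)
now (array([ 0.4447539 , -0.14354627]), np.float64(2.3942313024957285), 27)
expected line angle at stop mod pi: -0.7295926535897932
tape_roll top [(0.77, array([0.547, 0.125, 0.   ]))]
tape_roll side [(0.69, array([0.552, 0.114, 0.   ]))]
solvent_bottle top [(0.73, array([0.486, 0.326, 0.   ]))]
solvent_bottle side [(0.73, array([0.474, 0.324, 0.   ]))]
scissors top [(0.71, array([ 0.36 , -0.189,  0.   ]))]
scissors side [(0.9, array([ 0.354, -0.192,  0.   ]))]
marker top []
marker side [(0.58, array([ 0.433, -0.019,  0.   ]))]
```

Run:
```python
from bench import r
print(r.hand_in()); print(r.get_obs()["clock"])
```

```text
the job is handed in; nothing more can be done
None
the job is handed in; nothing more can be done
```

The drive knob is at its anticlockwise end stop, and the coil stands upright, ball up, on the middle of the steel plate. I handed the job in at about 34 s with the gripper open and touching nothing.

- **Drive knob:** I turned it about 3.29 rad anticlockwise in one grasp, before touching the coil. The twist moment jumped to 0.54 N m at the stop. The white line now measures 2.39 rad, against 2.41 expected there.
- **Coil:** I pinched the ball at 20 N, raised the coil about its foot edge, carried it over and set it down. Just before I let go, the foot was within about 1 mm of the plate centre. A later picture shows the coil standing free.
- **Other things:** the small knob's mark looks unchanged. The tape, bottle and scissors read within about 1 cm of where they started.

**What failed or disagreed:**
- **Height error:** the first try at the knob closed on nothing. The fingertips sit about 33 mm higher than the TCP reading. I measured this with a light touch on the bench (about 8 N) and corrected for it.
- **Setting down:** one placing pressed on the plate with about 25 N because I shifted the coil while it was already standing. I lifted it and placed it again three times to centre it.
- **Marker:** in the last look only the side camera found it, with low confidence and about 1 cm from its first reading. The arm never worked near it, so I took this as measurement noise.

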